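# Unstack the engraving blanks and load the laser

### The job

Load the laser engraver: take the stack apart, laying both wooden blanks flat on the honeycomb bed, side by side and square to it with their long sides running front to back, and putting the two thin spacer plates squarely on top of the one already lying on the bench, dropping none of them. Then lower the heavy lid until it is fully shut, gently enough that it does not slam. Leave everything else on the bench where it is.

Things in the scene. Friction and masses are not known exactly. Their poses are not given: they have to be found in the camera images.
- laser: compact bench laser engraver, white steel case fixed to the bench, 380 (its x) by 340 (its y) by 112 mm high; origin: centre of its underside. Front looks along its -y. Walls of its open well reach 100 mm above the bench (20 mm thick at the sides, 15 mm in front); a closed bay lies behind y +35 mm, its parked laser head juts out to y +19 mm at x -168 to -132 mm, 59 to 89 mm up
- bed_center (a point): centre of the top of the flat metal honeycomb bed inside the engraver, 45 mm above the bench; axes as the engraver's. The bed is a well 340 mm (x) by 190 mm (y) with 55 mm high walls round it, open above when the lid is up
- lid_hinge (a point): middle of the lid's hinge axis (runs along the engraver's x), at y +35 mm and 100 mm height in the engraver's frame
- lid (a joint): angle of the heavy lid (amber pane in a grey steel frame, 380 mm wide, 205 mm from hinge to front edge, 12 mm thick, 1.0 to 1.5 kg): 0 = shut, 1.57 = upright, at most 1.8. Starts upright, give or take 5 degrees. Hinge friction (0.3 N m) holds it only within 10 to 15 degrees of upright; farther forward it falls by its own weight and slams unless held back down to 0 (4 to 7 N at the handle)
- lid_handle (a point): middle of the round steel bar of the lid's bow handle: 10 mm thick, 130 mm long along the lid's x, 40 mm beyond the front edge (245 mm from the hinge axis, 6 mm to the lid's outer side) on a leg at each end. Lid upright: topmost part, about 345 mm above the bench. Lid shut: 40 mm out in front of the case, 106 mm up. Being round, it can turn between fingers that pinch it
- blank_low: oak engraving blank, plain board 66 mm (its x) by 140 mm (its y) by 18 mm thick, 0.12 kg; origin: centre of its underside, z up. Bottom of the stack, on the bench
- spacer_low: brown hardboard spacer plate, 52 mm (its x) by 140 mm (its y) by 5 mm thick, about 32 g; origin: centre of its underside, z up. Second from the bottom of the stack, centred on the lower blank, which juts out 7 mm beyond it on either long side
- blank_up: oak engraving blank, plain board 66 mm (its x) by 140 mm (its y) by 18 mm thick, 0.12 kg; origin: centre of its underside, z up. Third in the stack, on the lower spacer (overhanging it by 7 mm on either long side)
- spacer_up: brown hardboard spacer plate, 52 mm (its x) by 140 mm (its y) by 5 mm thick, about 32 g; origin: centre of its underside, z up. Top of the stack (its upper face 46 mm above the bench), centred on the upper blank, which juts out 7 mm beyond it on either long side: fingertips that come down close beside the plate stand on that ledge, fingers outside it reach past the plate and close on the blank instead
- spacer_pile: brown hardboard spacer plate, 52 mm (its x) by 140 mm (its y) by 5 mm thick, about 32 g; origin: centre of its underside, z up. Lies on the bench by itself, the start of the spacer pile
- glue: white glue bottle, 62 mm across and 185 mm tall, standing; origin at the centre of its foot; a bystander
- tape_measure: tape measure, 72 by 40 by 62 mm high; origin at the centre of its underside; a bystander
- sanding_block: cork sanding block, 110 by 62 by 24 mm; origin at the centre of its underside; a bystander
- block_plane: small metal hand plane, 48 by 150 by about 50 mm high, lying on its sole; origin at the centre of its underside; a bystander

How it is judged:
By the outcome, as a careful person would: the job done as asked, in the order asked, and still so for the second after the job is handed in, with the robot touching nothing.
It also fails if it takes over 72 s, if anything falls off the work surface, if the arm or the gripper's body presses on something with over 40 N, if the wrist force passes 120 N, or if a joint passes its speed limit or range.

### The arm

A 6-joint arm with a two-finger parallel gripper is mounted at the origin on the work surface. World frame = base frame: x ahead of the robot, y to its left, z up, the work surface at z = 0. Lengths are in m, angles in rad, forces in N, time in s.
With the tool pointing down it reaches from about 0.325 to 0.775 m from the base axis. Payload 5.5 kg.
Tool frame: the origin (TCP) lies midway between the tips of the shut fingers; the grasp point (between the pads) lies 19 mm behind it; z points along the fingers, y is the line along which they close (so a half turn about z gives the same grasp; the last joint's range is limited). The gripper opens to 85 mm and grips with 20 to 120 N. Pads are 22 mm wide; open, the fingers measure 114 mm over their backs; the gripper's body (76 mm by 85 mm) begins 54 mm behind the grasp point. The pads swing forward as they close: fully open they stand 13 mm farther back than shut.
Start: joints at [-1.22, 0.091, 1.231, -0, 1.82, -0.057], TCP at [0.238, -0.551, 0.231] pointing down, gripper open.
Joint ranges: [-2.87, 2.87], [-0.86, 2.18], [0.17, 2.46], [-1.51, 4.65], [0.06, 2.69], [-2.65, 2.65]. Speed limits (rad/s): [2.57, 2.57, 3.01, 3.14, 3.14, 3.14].

### API

Orientations are given as a unit quaternion [x, y, z, w].
In Python, from rig import read_state, capture, ctrl gives the robot as it stands.
- The arm moves only by the tool apply_moves, never from a script. Its argument "rows" is text: rows parted by semicolons, each of 5 numbers parted by spaces: the closure, from 0 (fully open) to 1 (shut), then the shift along the tool's x, y, z in units of 0.25 m (1.0 is 0.25 m), then the turn about the tool's z in units of 90 degrees (1.0 is 90 degrees). In form: claw x y z spin; .... A call has 1 to 10 rows; each row is the pose to reach, as a shift and turn from the pose commanded when the call began, along the tool's axes at that moment; what a row does not reach only later rows make up. A row lasts 1/10 s, in which the tool goes at most 50 mm and 8.59 degrees, less where a joint would pass 70% of its speed; a pose out of reach is approached as far as the arm can. A call with a number of a shift or a turn outside -1 to 1 is refused whole. A call with a gripper value outside its range is refused whole. The fingers move at their own pace and stop on an object; "newtons" is the grip in N (left out, the last holds). Time passes only in rows, so rows that repeat a pose let the fingers close. It gives the time, the measured TCP pose, the force, the opening and the grip force at its end, in the units of the state.
- read_state(): the state, without advancing time (a new reading comes with each control period).
- capture(name): name is "side" or "top" or "wrist"; returns a dict with "img" (400x640x3 uint8, red, green, blue), "fx", "fy", "cx", "cy" (pixels), "dist_coeffs" ([k1, k2, p1, p2, k3] as OpenCV has them; the pictures are not rectified), "eye" and "orientation" of the camera in the world. Camera axes: x right, y down, z forward; pixel columns grow to the right and rows downward; lengths in m; the calibration is good to about 2 mm. A picture is of the moment at which its call begins. There is no depth.
- ctrl.close_job(): hands the job in; it is judged then, once.
The state is a dict: "clock": time; "joint_pos": joint angles; "qvel": joint speeds; "effort": joint torques, N m; "position": TCP position; "orientation": TCP orientation; "wrist_force": force on the tool from outside, world axes, zero at the start; "torque": the same for the moment, N m; "grip_width": finger opening in m; "gripper_force": force on a finger pad.
Only numpy, scipy, OpenCV 4.12 (cv2) and the standard library are available. Lean on these libraries where they do the work, as an engineer would, in place of code of your own. Each camera call takes 0.05 s, during which the arm holds its last target. There are 200 camera calls.

## Working session

There is one attempt and no reset: what is moved stays moved. The work goes in short steps, Python scripts to look and compute and a tool call to move; the robot and the scene stay as the last step left them, time stands still between calls to the robot, and variables do not carry over. Pictures are saved under pics/ and viewed, at most 10 in all, crops included, and the job is handed in when it is done.

Besides the shell and the picture viewer there is one more tool, called after "Emit:" as a command line: name --argument value ..., lists and objects as JSON in quotes. apply_moves: Moves the arm, as the interface text tells. Shifts and turns lie within -1 to 1; 1 stands for 0.25 m of shift or 90 degrees of turn. Its arguments: {"type":"object","properties":{"rows":{"type":"string"},"newtons":{"type":"number"}},"required":["rows"]}

```bash
ls; mkdir -p pics
cat > h.py <<'E'
import numpy as np, cv2
from rig import read_state, capture, ctrl
from scipy.spatial.transform import Rotation as R
def cap(n,f=None):
    c=capture(n)
    if f: cv2.imwrite('pics/'+f,c['img'][:,:,::-1])
    return c
def K(c): return np.array([[c['fx'],0,c['cx']],[0,c['fy'],c['cy']],[0,0,1.]])
def ray(c,px):
    p=cv2.undistortPoints(np.array(px,float).reshape(-1,1,2),K(c),np.array(c['dist_coeffs'])).reshape(-1,2)
    d=np.c_[p,np.ones(len(p))]
    return R.from_quat(c['orientation']).apply(d)
def onz(c,px,z):
    d=ray(c,px);e=np.array(c['eye']);return e+d*((z-e[2])/d[:,2])[:,None]
def proj(c,P):
    r=R.from_quat(c['orientation']).inv();P=np.atleast_2d(P).astype(float)
    q=r.apply(P-np.array(c['eye']))
    return cv2.projectPoints(q,np.zeros(3),np.zeros(3),K(c),np.array(c['dist_coeffs']))[0].reshape(-1,2)
E
python3 - <<'E'
from h import *
for n in('top','side','wrist'):
    c=cap(n,n+'0.png');print(n,c['eye'],c['orientation'],c['fx'],c['dist_coeffs'])
s=read_state();print(s)
E
```

```text
pics
top [ 0.3541445  -0.08379118  1.24115275] [ 0.71357182 -0.69362101  0.07789616 -0.06031042] 414.53704427615156 [0.02058475 0.         0.         0.         0.        ]
side [0.1233722  0.67059517 0.78893709] [-0.24513749  0.8644282  -0.42319009  0.11654032] 382.932202467592 [0.00767795 0.         0.         0.         0.        ]
wrist [ 0.3140077 -0.5176647  0.3727009] [ 0.8249629  -0.54170313 -0.08904226  0.13440761] 314.8209038223921 [-0.02370234  0.          0.          0.          0.        ]
{'clock': 0.15, 'joint_pos': array([-1.21966667e+00,  9.17340402e-02,  1.23163106e+00,  5.94962320e-06,
        1.81977235e+00, -5.67123701e-02]), 'qvel': array([-0.00034667, -0.00334412, -0.00317194,  0.00047042, -0.00029954,
        0.000278  ]), 'effort': array([ 1.00228583e-03, -4.59372747e+01, -4.18526459e+01, -7.65891900e-05,
        9.56225413e-03,  2.46959257e-05]), 'position': array([ 0.23789974, -0.55059585,  0.23036948]), 'orientation': array([ 9.79279620e-01,  2.02511304e-01, -1.10440736e-04, -7.64465349e-04]), 'wrist_force': array([ 0.48396189, -0.35685441,  0.19285267]), 'torque': array([ 0.0092191 , -0.00451627, -0.0526036 ]), 'gripper_force': 0.0, 'grip_width': 0.08534411189517935}
```

View pics/top0.png

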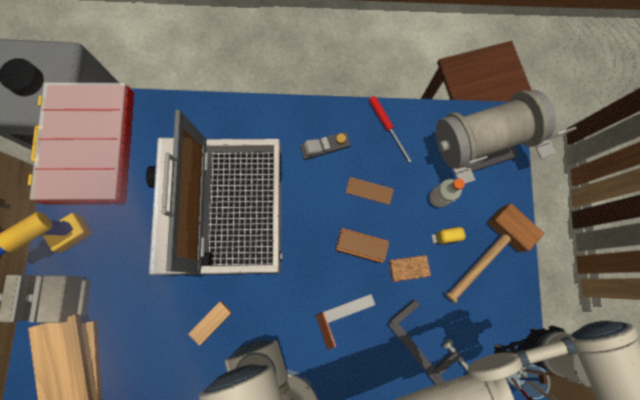

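View pics/side0.png

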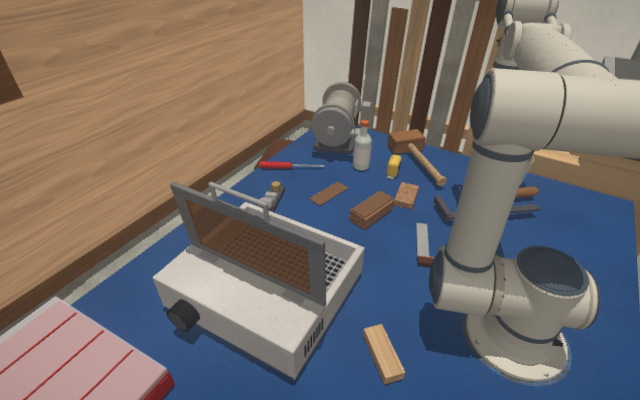

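The top view shows the engraver at about (218,207) with its front facing right (world -y). The stack is at (362,245), the pile spacer at (370,190), the plane at (326,146), the sanding block at (410,268) and the glue at (445,193). The lid is upright.

```bash
cat >> h.py <<'E'
def rects(c,mask,z,amin=150):
    out=[]
    for k in cv2.findContours(mask.astype(np.uint8),cv2.RETR_EXTERNAL,cv2.CHAIN_APPROX_NONE)[0]:
        if cv2.contourArea(k)<amin: continue
        w=onz(c,k.reshape(-1,2),z)[:,:2]
        (cx,cy),(a,b),t=cv2.minAreaRect((w*1000).astype(np.float32))
        if a<b: a,b,t=b,a,t+90
        out.append((k.reshape(-1,2).mean(0).round(),np.round([cx,cy,a,b,((t+90)%180)-90],1)))
    return out
E
python3 - <<'E'
from h import *
c=cap('top');im=c['img'];hsv=cv2.cvtColor(im,cv2.COLOR_RGB2HSV)
for p in[(362,245),(370,190),(375,190),(345,240),(410,268),(245,150),(277,200),(300,300)]:print(p,im[p[1],p[0]],hsv[p[1],p[0]])
nb=(hsv[:,:,0]<30)&(hsv[:,:,1]>60)
nb[:, :290]=0; nb[:,435:]=0; nb[:120]=0; nb[290:]=0
for z in(0.005,.046):
  for r in rects(c,nb,z): print(z,*r)
wh=(im.min(2)>120);wh[:,:145]=0;wh[:,290:]=0
for r in rects(c,wh,.1): print('w',*r)
cv2.imwrite('pics/t1.png',cv2.resize(im[120:290,140:470,::-1],None,fx=2.4,fy=2.4,interpolation=cv2.INTER_CUBIC))
E
```

```text
(362, 245) [143 104  73] [ 13 125 143]
(370, 190) [136  98  66] [ 14 131 136]
(375, 190) [137  98  65] [ 14 134 137]
(345, 240) [142 103  71] [ 14 127 142]
(410, 268) [151 111  74] [ 14 130 151]
(245, 150) [86 82 73] [21 39 86]
(277, 200) [201 191 175] [ 18  33 201]
(300, 300) [ 43  77 121] [107 164 121]
0.005 [409. 268.] [ 407.5 -360.9  113.3   62.3  -80. ]
0.005 [362. 245.] [ 470.2 -219.9  147.    69.3   76. ]
0.005 [369. 190.] [ 638.8 -240.6  137.7   50.6   76.2]
0.046 [409. 268.] [ 405.8 -351.7  109.6   60.2  -80. ]
0.046 [362. 245.] [ 466.3 -215.4  142.1   67.    76. ]
0.046 [369. 190.] [ 629.3 -235.4  133.1   48.9   76.2]
w [240. 392.] [ 92.7 105.7 181.9  59.5 -89.1]
w [255. 207.] [568.4 129.2 378.  206.4   2.5]
w [162. 210.] [561.4 342.1 383.4  78.7   6.3]
w [235.  47.] [1040.5  233.9  442.9  282.3  -89.1]
```

View pics/t1.png

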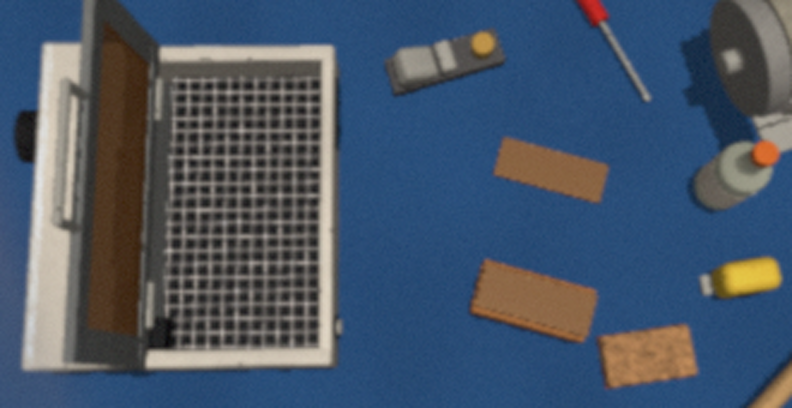

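View pics/wrist0.png

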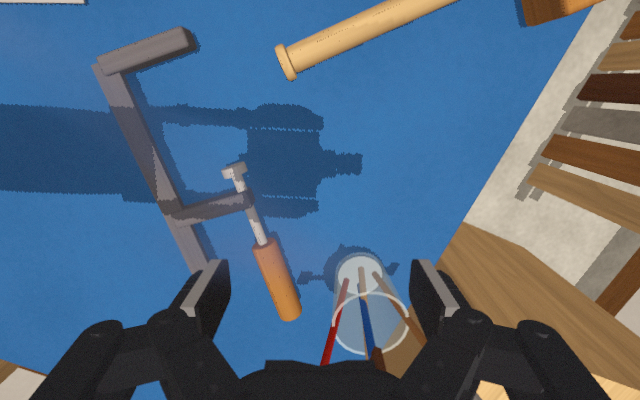

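The crop shows the spacer on top of the stack, with rect sizes matching (stack 142x67 at z=46, pile 138x51 at z=5). The wrist view shows only the saw and cup. Next I move the wrist camera over the stack.

Emit:
apply_moves --rows "0 1 -0.6 0 -0.58;0 1 -0.6 0 -0.58;0 1 -0.6 0 -0.58;0 1 -0.6 0 -0.58;0 1 -0.6 0 -0.58;0 1 -0.6 0 -0.58;0 1 -0.6 0 -0.58;0 1 -0.6 0 -0.58;0 1 -0.6 0 -0.58"

```text
clock: 1.1
position: [0.4075, -0.3146, 0.2311]
orientation: [0.791, 0.612, -0.0, -0.0]
wrist_force: [-0.4, -0.1, -0.3]
grip_width: 0.0853
gripper_force: 0.0
```

```bash
cat >> h.py <<'E'
def yaw(): 
    x=R.from_quat(read_state()['orientation']).apply([1,0,0]);return np.degrees(np.arctan2(x[1],x[0]))
def go(x,y,z,yw):
    s=read_state();r=R.from_quat(s['orientation']);d=r.inv().apply(np.array([x,y,z])-s['position'])/.25
    return np.round([*d,-(yw-yaw())/90],3)
def st():
    s=read_state();print(round(s['clock'],2),s['position'].round(4),round(yaw(),2),'F',s['wrist_force'].round(1),'w',round(s['grip_width'],4),round(s['gripper_force'],1))
E
python3 - <<'E'
from h import *
st()
c=cap('wrist','w1.png');im=c['img'];hsv=cv2.cvtColor(im,cv2.COLOR_RGB2HSV)
print(c['eye'],R.from_quat(c['orientation']).apply([0,0,1]))
nb=(hsv[:,:,0]<30)&(hsv[:,:,1]>60)
for z in(0.005,.046):
  for r in rects(c,nb,z,400): print(z,*r)
E
```

```text
1.1 [ 0.4075 -0.3146  0.2311] 75.44 F [-0.4 -0.1 -0.3] w 0.0853 0.0
[ 0.42871475 -0.23443334  0.37352738] [-0.07906581 -0.30966919 -0.94755137]
0.005 [490. 392.] [ 584.8 -735.2   60.9   40.8  -16. ]
0.005 [617. 387.] [ 778.  -786.4  119.6   42.6  -43.9]
0.005 [627. 317.] [ 782.6 -652.3   87.6   46.5  -85.1]
0.005 [348. 328.] [ 390.9 -565.4  222.4   45.8  -45.3]
0.005 [421. 258.] [ 507.8 -474.2   62.4   46.7  -79.8]
0.005 [327. 199.] [ 407.1 -362.6  118.8   65.8  -80.2]
0.005 [508.  56.] [ 635.6 -252.2  115.4   53.2   76.3]
0.005 [353.  66.] [ 470.  -224.5  141.6   72.4   76. ]
0.005 [104.  33.] [ 222.9 -116.9  106.1   32.1   21.4]
0.046 [490. 392.] [ 567.4 -679.5   54.1   36.3  -16. ]
0.046 [617. 387.] [ 739.1 -725.   106.3   37.8  -43.9]
0.046 [627. 317.] [ 743.2 -605.8   77.8   41.3  -85.1]
0.046 [348. 328.] [ 395.1 -528.6  197.6   40.7  -45.3]
0.046 [421. 258.] [ 499.  -447.5   55.5   41.5  -79.8]
0.046 [327. 199.] [ 409.5 -348.3  105.6   58.5  -80.2]
0.046 [508.  56.] [ 612.6 -250.2  102.6   47.3   76.3]
0.046 [353.  66.] [ 465.4 -225.6  125.8   64.4   76. ]
0.046 [104.  33.] [ 245.8 -130.    94.3   28.5   21.4]
```

View pics/w1.png

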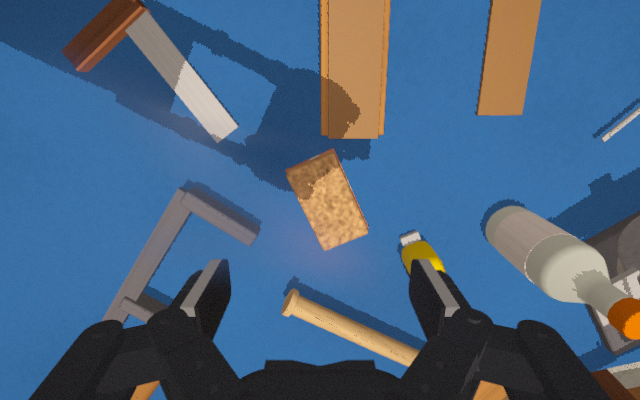

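The wrist view shows the stack cut by the top edge at (353,66) and the pile plate at (508,56); the view is centred near the TCP. I'll move on so both are fully in view.

Emit:
apply_moves --rows "0 0.66 0.4 0 0;0 0.66 0.4 0 0;0 0.66 0.4 0 0;0 0.66 0.4 0 0;0 0.66 0.4 0 0;0 0.66 0.4 0 0"

```text
clock: 1.75
position: [0.5459, -0.1797, 0.2306]
orientation: [0.791, 0.612, -0.001, -0.0]
wrist_force: [-1.6, -0.3, -0.0]
grip_width: 0.085
gripper_force: 0.0
```

Run:
```python
from h import *
st()
c=cap('wrist','w2.png');im=c['img'];hsv=cv2.cvtColor(im,cv2.COLOR_RGB2HSV)
nb=(hsv[:,:,0]<30)&(hsv[:,:,1]>60)
for z in(0.005,.046):
  for r in rects(c,nb,z,2000): print(z,*r)
```

```text
1.75 [ 0.5459 -0.1797  0.2306] 75.53 F [-1.6 -0.3 -0. ] w 0.085 0.0
0.005 [261. 249.] [ 433.  -288.9  303.4   97.8   73.3]
0.005 [405. 190.] [ 639.1 -240.6  139.3   52.    76.2]
0.046 [261. 249.] [ 447.9 -267.8  269.6   86.9   73.3]
0.046 [405. 190.] [ 631.1 -224.9  123.7   46.2   76.2]
```

View pics/w2.png

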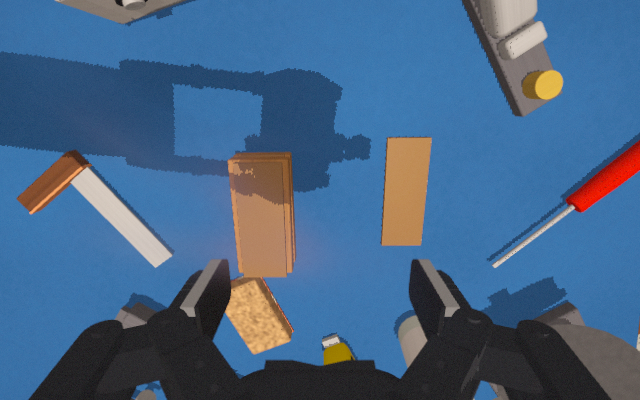

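The picture shows the stack at about x 229–295, y 152–277, and the pile plate at (405,190), measured as 139x52 at z=5 (good). Next I read edge profiles across the stack to separate the top spacer from the blank ledge.

Run:
```python
from h import *
im=cv2.imread('pics/w2.png')
g=im[:,:,2].astype(int)
for r in(200,225,250):print(r,list(zip(range(224,302),g[r,224:302])))
for q in(255,270):print(q,list(zip(range(148,172),g[148:172,q])),list(zip(range(262,284),g[262:284,q])))
```

```text
200 [(224, np.int64(86)), (225, np.int64(88)), (226, np.int64(86)), (227, np.int64(86)), (228, np.int64(85)), (229, np.int64(86)), (230, np.int64(85)), (231, np.int64(146)), (232, np.int64(199)), (233, np.int64(205)), (234, np.int64(202)), (235, np.int64(199)), (236, np.int64(164)), (237, np.int64(175)), (238, np.int64(179)), (239, np.int64(179)), (240, np.int64(177)), (241, np.int64(178)), (242, np.int64(180)), (243, np.int64(179)), (244, np.int64(179)), (245, np.int64(179)), (246, np.int64(179)), (247, np.int64(179)), (248, np.int64(179)), (249, np.int64(179)), (250, np.int64(180)), (251, np.int64(180)), (252, np.int64(181)), (253, np.int64(179)), (254, np.int64(182)), (255, np.int64(181)), (256, np.int64(181)), (257, np.int64(181)), (258, np.int64(183)), (259, np.int64(182)), (260, np.int64(182)), (261, np.int64(183)), (262, np.int64(181)), (263, np.int64(182)), (264, np.int64(181)), (265, np.int64(184)), (266, np.int64(183)), (267, np.int64(157)), (268, np.int64(158)), (269, np.int64(128)), (270, np.int64(126)), (271, np.int64(127)), (272, np.int64(128)), (273, np.int64(129)), (2
[... 5333 characters left out ...]
, (162, np.int64(120)), (163, np.int64(121)), (164, np.int64(126)), (165, np.int64(122)), (166, np.int64(123)), (167, np.int64(124)), (168, np.int64(125)), (169, np.int64(126)), (170, np.int64(124)), (171, np.int64(124))] [(262, np.int64(182)), (263, np.int64(183)), (264, np.int64(183)), (265, np.int64(182)), (266, np.int64(183)), (267, np.int64(182)), (268, np.int64(182)), (269, np.int64(181)), (270, np.int64(181)), (271, np.int64(182)), (272, np.int64(183)), (273, np.int64(183)), (274, np.int64(184)), (275, np.int64(183)), (276, np.int64(172)), (277, np.int64(127)), (278, np.int64(80)), (279, np.int64(75)), (280, np.int64(77)), (281, np.int64(75)), (282, np.int64(77)), (283, np.int64(75))]
```

Run:
```python
from h import *
c=capture('wrist');st()
L=onz(c,[(235.8,200),(237.9,225),(240.6,250)],.046)[:,:2]*1e3
Rr=onz(c,[(282.8,200),(283.7,225),(284.8,250)],.046)[:,:2]*1e3
E1=onz(c,[(255,159.5),(270,159.5),(255,277),(270,276.5)],.046)[:,:2]*1e3
u=L[2]-L[0];v=Rr[2]-Rr[0]
print(L,Rr,E1,[np.degrees(np.arctan2(w[1],w[0])) for w in(-u,-v)])
a=np.radians(76);x=np.array([np.sin(a),-np.cos(a)]);y=np.array([np.cos(a),np.sin(a)])
print('widthwise',L@x,Rr@x,'len',E1@y)
xc=((L@x).mean()+(Rr@x).mean())/2;yc=((E1[:2]@y).mean()+(E1[2:]@y).mean())/2
p=xc*x+yc*y;print(p)
print(go(p[0]/1e3,p[1]/1e3,.10,76.1))
```

```text
1.85 [ 0.5452 -0.1807  0.2312] 75.42 F [-0.1 -0.6  0.4] w 0.0855 0.0
[[ 449.59204334 -186.25206221]
 [ 441.92661118 -215.18074439]
 [ 434.46851948 -245.9470689 ]] [[ 499.75007798 -199.23264112]
 [ 492.16799116 -228.14535052]
 [ 484.36046744 -258.784679  ]] [[ 484.26251822 -148.54663427]
 [ 499.59698895 -152.53195649]
 [ 439.27944302 -284.68960449]
 [ 456.97546035 -288.5103218 ]] [np.float64(75.78343506757503), np.float64(75.51045561399503)]
widthwise [481.29569017 480.85643574 481.06292878] [533.10410307 532.7418541  532.57857163] len [ -26.98045801  -27.1376549  -169.961791   -169.38796262]
[ 468.08452509 -218.08491629]
[-0.222 -0.261  0.525 -0.008]
```

Emit:
apply_moves --rows "0.3 -0.222 -0.261 0.3 -0.008;0.3 -0.222 -0.261 0.5 -0.008;0.3 -0.222 -0.261 0.6 -0.008;0.3 -0.222 -0.261 0.7 -0.006;0.3 -0.222 -0.261 0.7 -0.006;0.3 -0.222 -0.261 0.7 -0.006;0.3 -0.222 -0.261 0.7 -0.006" --newtons 30

```text
clock: 2.55
position: [0.471, -0.2181, 0.0605]
orientation: [0.788, 0.616, 0.001, 0.003]
wrist_force: [-1.0, -0.0, 1.0]
grip_width: 0.06
gripper_force: 0.0
```

Run:
```python
from h import *
st();print(go(.4681,-.2181,.0395,76))
```

```text
2.55 [ 0.471  -0.2181  0.0605] 76.06 F [-1. -0.  1.] w 0.06 0.0
[-0.003 -0.012  0.084  0.001]
```

Emit:
apply_moves --rows "0.3 0 0 0.02 0;0.3 0 0 0.04 0;0.3 0 0 0.04 0;0.3 0 0 0.04 0"

```text
clock: 2.95
position: [0.4691, -0.2164, 0.0465]
orientation: [0.787, 0.617, 0.0, 0.0]
wrist_force: [0.9, 0.2, 0.6]
grip_width: 0.0595
gripper_force: 0.0
```

Run:
```python
from h import *
st();print(go(.4681,-.2181,.0395,76))
```

```text
2.95 [ 0.4691 -0.2164  0.0465] 76.13 F [0.9 0.2 0.6] w 0.0595 0.0
[-0.007 -0.002  0.028  0.001]
```

Emit:
apply_moves --rows "0.3 -0.004 -0.002 0.014 0;0.3 -0.004 -0.002 0.024 0;0.3 -0.004 -0.002 0.028 0;0.3 -0.004 -0.002 0.028 0"

```text
clock: 3.35
position: [0.468, -0.2173, 0.0389]
orientation: [0.787, 0.616, -0.0, -0.0]
wrist_force: [-0.5, 0.4, -0.5]
grip_width: 0.06
gripper_force: 0.0
```

Run:
```python
from h import *
for i in range(3): st();capture('top')
```

```text
3.35 [ 0.468  -0.2173  0.0389] 76.1 F [-0.5  0.4 -0.5] w 0.06 0.0
3.4 [ 0.4681 -0.2174  0.0391] 76.11 F [0.2 1.  0.5] w 0.0594 0.0
3.45 [ 0.4682 -0.2174  0.0393] 76.1 F [0.5 0.2 0. ] w 0.0596 0.0
```

Emit:
apply_moves --rows "0.5 0 0 0 0;0.5 0 0 0 0;0.5 0 0 0 0;0.5 0 0 0 0" --newtons 35

```text
clock: 3.9
position: [0.4685, -0.2176, 0.0398]
orientation: [0.787, 0.616, 0.0, 0.0]
wrist_force: [0.3, -0.4, 2.7]
grip_width: 0.0502
gripper_force: 36.7
```

Run:
```python
from h import *
for i in range(2): st();capture('top')
```

```text
3.9 [ 0.4685 -0.2176  0.0398] 76.1 F [ 0.3 -0.4  2.7] w 0.0502 36.7
3.95 [ 0.4685 -0.2176  0.0398] 76.11 F [-0.8  0.   4.7] w 0.0504 36.8
```

Emit:
apply_moves --rows "0.5 0 0 -0.04 0;0.5 0 0 -0.12 0;0.5 0 0 -0.24 0;0.5 0 0 -0.24 0"

```text
clock: 4.4
position: [0.47, -0.2184, 0.1041]
orientation: [0.787, 0.616, 0.001, 0.003]
wrist_force: [0.1, -0.4, 0.4]
grip_width: 0.05
gripper_force: 36.4
```

Run:
```python
from h import *
st();print(go(.6394,-.2401,.06,76.2));cap('side','s2.png')
c=cap('wrist','w3.png');im=c['img'];hsv=cv2.cvtColor(im,cv2.COLOR_RGB2HSV)
nb=(hsv[:,:,0]<30)&(hsv[:,:,1]>60)
for z in(0.005,.041,.101):
  for r in rects(c,nb,z,2000): print(z,*r)
```

```text
4.4 [ 0.47   -0.2184  0.1041] 76.11 F [ 0.1 -0.4  0.4] w 0.05 36.4
[ 0.079  0.677  0.181 -0.001]
0.005 [316. 238.] [ 451.1 -266.8  247.6  105.2   75.7]
0.005 [532. 169.] [ 637.9 -240.9  139.1   53.7   76.2]
0.041 [316. 238.] [ 456.8 -247.3  210.4   89.4   75.7]
0.041 [532. 169.] [ 615.5 -225.3  118.1   45.6   76.2]
0.101 [316. 238.] [ 466.3 -214.8  148.2   63.    75.7]
0.101 [532. 169.] [ 578.1 -199.3   83.2   32.1   76.2]
```

View pics/w3.png

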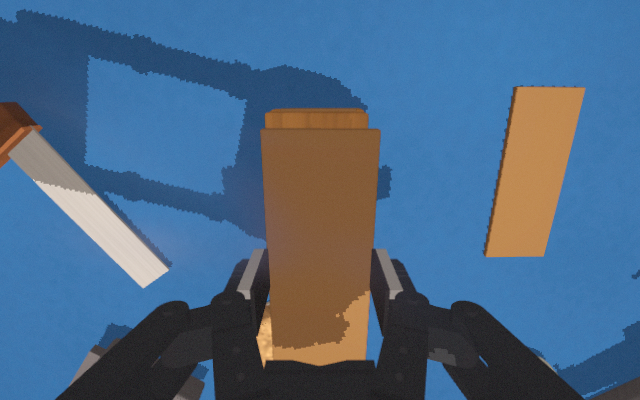

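The picture shows the plate held level and centred between the fingers (x 262–380), with the blank behind it at rows 108–128. I carry it to the pile.

Emit:
apply_moves --rows "0.5 0.08 0.2 0 0;0.5 0.08 0.4 0.05 0;0.5 0.08 0.58 0.1 0;0.5 0.08 0.677 0.16 0;0.5 0.08 0.677 0.2 0;0.5 0.08 0.677 0.2 0;0.5 0.08 0.677 0.2 0"

```text
clock: 5.2
position: [0.6361, -0.2384, 0.0485]
orientation: [0.787, 0.616, -0.001, -0.001]
wrist_force: [0.3, 0.2, -0.2]
grip_width: 0.0499
gripper_force: 36.6
```

Run:
```python
from h import *
st();c=cap('wrist');st()
print(go(.6394,-.2401,.006,76.2))
```

```text
5.2 [ 0.6361 -0.2384  0.0485] 76.1 F [ 0.3  0.2 -0.2] w 0.0499 36.6
5.25 [ 0.6366 -0.2386  0.0499] 76.09 F [-0.7 -0.5  0.3] w 0.0504 36.6
[-0.003  0.012  0.176 -0.001]
```

Emit:
apply_moves --rows "0.5 -0.003 0.009 0.08 0;0.5 -0.003 0.009 0.13 0;0.5 -0.003 0.009 0.15 0;0.5 -0.003 0.009 0.15 0;0.5 -0.003 0.009 0.15 0"

```text
clock: 5.75
position: [0.6394, -0.24, 0.0126]
orientation: [0.787, 0.616, 0.0, 0.0]
wrist_force: [-0.3, -0.3, -0.5]
grip_width: 0.0502
gripper_force: 36.6
```

Run:
```python
from h import *
st();print(go(.6394,-.2401,.0042,76.2))
```

```text
5.75 [ 0.6394 -0.24    0.0126] 76.1 F [-0.3 -0.3 -0.5] w 0.0502 36.6
[-0.     0.     0.034 -0.001]
```

Emit:
apply_moves --rows "0.5 0 0 0.016 0;0.5 0 0 0.026 0;0.5 0 0 0.034 0;0.5 0 0 0.034 0;0.5 0 0 0.034 0"

```text
clock: 6.25
position: [0.6394, -0.24, 0.0038]
orientation: [0.787, 0.616, 0.0, 0.0]
wrist_force: [-2.2, 0.6, 3.7]
grip_width: 0.0504
gripper_force: 37.0
```

Run:
```python
from h import *
st()
```

```text
6.25 [ 0.6394 -0.24    0.0038] 76.11 F [-2.2  0.6  3.7] w 0.0504 37.0
```

Emit:
apply_moves --rows "0.28 0 0 0.034 0;0.28 0 0 0.03 0;0.28 0 0 -0.1 0;0.25 0 0 -0.3 0;0.1 0.14 -0.2 -0.5 0;0 0.14 -0.42 -0.7 0;0 0.14 -0.42 -0.9 0;0 0.14 -0.42 -0.9 0;0 0.14 -0.42 -0.9 0;0 0.14 -0.42 -0.9 0"

```text
clock: 7.25
position: [0.5461, -0.1808, 0.2293]
orientation: [0.787, 0.616, 0.001, 0.001]
wrist_force: [0.3, 0.1, 0.1]
grip_width: 0.0855
gripper_force: 0.0
```

Run:
```python
from h import *
st()
c=cap('wrist','w4.png');im=c['img'];hsv=cv2.cvtColor(im,cv2.COLOR_RGB2HSV)
nb=(hsv[:,:,0]<30)&(hsv[:,:,1]>60)
for z in(0.005,.01,.041):
  for r in rects(c,nb,z,2000): print(z,*r)
g=im[:,:,0].astype(int)
for r in(200,225,250):print(r,[int(v) for v in g[r,226:300]])
for q in(250,270):print(q,[int(v) for v in g[148:172,q]])
```

```text
7.25 [ 0.5461 -0.1808  0.2293] 76.11 F [0.3 0.1 0.1] w 0.0855 0.0
0.005 [259. 248.] [ 434.4 -289.4  304.    95.    73.1]
0.005 [405. 191.] [ 640.1 -243.   140.9   55.1   76.2]
0.01 [259. 248.] [ 436.2 -286.9  299.8   93.7   73.1]
0.01 [405. 191.] [ 639.1 -241.   139.    54.3   76.2]
0.041 [259. 248.] [ 447.3 -270.9  274.1   85.7   73.1]
0.041 [405. 191.] [ 632.8 -228.9  127.1   49.7   76.2]
200 [89, 91, 94, 122, 195, 206, 204, 201, 194, 194, 195, 195, 193, 197, 198, 203, 205, 208, 209, 206, 209, 209, 208, 207, 202, 200, 196, 195, 194, 194, 191, 194, 192, 192, 198, 201, 201, 201, 201, 202, 205, 202, 199, 171, 175, 143, 142, 143, 142, 144, 144, 142, 142, 142, 137, 137, 133, 133, 133, 136, 145, 133, 107, 128, 178, 103, 80, 72, 70, 70, 64, 69, 68, 67]
225 [87, 87, 87, 89, 87, 87, 187, 208, 209, 204, 199, 198, 199, 200, 199, 200, 200, 198, 205, 210, 210, 210, 210, 211, 207, 206, 203, 201, 198, 196, 195, 196, 195, 195, 196, 194, 191, 199, 201, 201, 202, 203, 201, 197, 197, 197, 199, 198, 196, 195, 199, 203, 199, 197, 195, 191, 190, 192, 192, 190, 195, 202, 181, 119, 148, 176, 115, 94, 88, 88, 89, 88, 88, 85]
250 [96, 99, 102, 103, 101, 100, 101, 102, 177, 201, 205, 201, 197, 197, 197, 199, 199, 200, 198, 197, 203, 207, 208, 206, 207, 206, 204, 202, 200, 197, 196, 198, 196, 195, 195, 197, 196, 194, 193, 199, 197, 198, 198, 200, 197, 196, 197, 198, 195, 192, 193, 194, 197, 195, 194, 191, 185, 188, 191, 190, 199, 202, 196, 172, 124, 182, 177, 120, 102, 100, 101, 96, 101, 100]
250 [38, 49, 52, 90, 114, 110, 124, 121, 123, 124, 126, 135, 138, 136, 138, 134, 134, 135, 137, 169, 202, 201, 201, 182]
270 [48, 43, 59, 95, 110, 113, 125, 121, 113, 114, 125, 142, 140, 143, 143, 140, 141, 144, 142, 139, 143, 142, 143, 140]
```

Run:
```python
from h import *
c=capture('wrist');st()
L=onz(c,[(229.3,200),(231.8,225),(233.8,250)],.041)[:,:2]*1e3
Rr=onz(c,[(287.3,200),(288.4,225),(289.3,250)],.041)[:,:2]*1e3
for w in(L[0]-L[2],Rr[0]-Rr[2]):print(np.degrees(np.arctan2(w[1],w[0])))
a=np.radians(76);x=np.array([np.sin(a),-np.cos(a)])
print('widthwise',L@x,Rr@x, np.array([468.1,-218.1])@x)
# grip 30mm toward front (-y long axis)
y=np.array([np.cos(a),np.sin(a)]);xc=((L@x).mean()+(Rr@x).mean())/2
p=xc*x+(np.array([468.1,-218.1])@y-25)*y;print(p,go(p[0]/1e3,p[1]/1e3,.06,76))
# laser
c=cap('top');im=c['img'];g=im.min(2).astype(int)
for r in(160,180,200,220,240,255):print(r,[int(v) for v in g[r,265:290]])
for q in(225,240,255,270):print(q,[int(v) for v in g[132:160,q]],[int(v) for v in g[255:280,q]])
```

```text
7.35 [ 0.5456 -0.1807  0.2261] 76.1 F [ 0.1 -0.3 -0.4] w 0.0854 0.0
75.73144957711244
76.42486759793678
widthwise [474.43691482 474.59687202 474.14715801] [538.6342518  538.97571711 539.09198568] 506.9585949000815
[ 461.74975887 -242.28204779] [-0.32  -0.264  0.665  0.001]
160 [35, 30, 57, 85, 69, 42, 31, 41, 84, 139, 165, 169, 162, 136, 84, 49, 32, 38, 40, 37, 38, 39, 41, 38, 39]
180 [61, 62, 79, 102, 90, 72, 64, 74, 108, 146, 161, 166, 158, 118, 72, 40, 37, 37, 40, 42, 33, 41, 37, 39, 40]
200 [61, 65, 77, 92, 88, 79, 72, 79, 116, 151, 169, 172, 163, 125, 83, 75, 57, 39, 39, 33, 40, 38, 35, 41, 36]
220 [40, 54, 82, 67, 45, 35, 36, 78, 140, 166, 176, 178, 163, 116, 82, 76, 59, 44, 34, 37, 36, 38, 40, 36, 38]
240 [86, 96, 110, 100, 86, 80, 78, 89, 124, 162, 176, 181, 166, 119, 79, 71, 48, 38, 31, 36, 36, 38, 36, 34, 35]
255 [31, 57, 88, 73, 44, 35, 43, 74, 128, 164, 178, 176, 160, 113, 81, 110, 116, 89, 51, 36, 39, 43, 37, 43, 39]
225 [36, 39, 34, 34, 40, 47, 83, 146, 162, 164, 164, 155, 128, 107, 83, 71, 72, 76, 69, 68, 84, 113, 83, 63, 52, 72, 103, 74] [70, 66, 73, 95, 76, 58, 62, 66, 85, 112, 111, 141, 161, 169, 173, 170, 165, 142, 97, 51, 33, 37, 37, 34, 37]
240 [35, 30, 31, 37, 37, 42, 74, 133, 158, 165, 166, 167, 149, 114, 79, 67, 68, 70, 67, 82, 101, 101, 84, 77, 80, 97, 122, 99] [41, 40, 60, 80, 65, 45, 44, 40, 63, 99, 115, 149, 164, 165, 170, 163, 136, 107, 78, 42, 40, 39, 35, 40, 36]
255 [38, 37, 42, 40, 37, 39, 73, 135, 158, 165, 165, 162, 147, 104, 77, 71, 68, 70, 64, 65, 64, 72, 47, 34, 30, 62, 103, 67] [82, 88, 116, 139, 121, 108, 95, 91, 98, 113, 135, 156, 165, 168, 171, 167, 149, 103, 61, 40, 37, 38, 39, 38, 39]
270 [39, 35, 35, 36, 35, 44, 96, 157, 166, 168, 167, 164, 146, 101, 76, 71, 71, 66, 67, 72, 89, 65, 46, 33, 46, 77, 103, 73] [35, 44, 69, 70, 51, 36, 39, 61, 92, 105, 141, 164, 170, 172, 174, 175, 151, 101, 56, 37, 38, 37, 38, 36, 41]
```

Run:
```python
from h import *
c=capture('top')
A=onz(c,[(273.6,160),(273.2,180),(273,200),(272.7,220),(272.8,240),(272.7,255)],.1)[:,:2]*1e3
B=onz(c,[(278.8,160),(278.2,180),(278.1,200),(278,220),(278,240),(277.9,255)],.1)[:,:2]*1e3
for n,P in(('in',A),('out',B)):
    k=np.polyfit(P[:,0],P[:,1],1);print(n,np.degrees(np.arctan(k[0])),np.polyval(k,568))
q=[225,240,255,270]
for n,v in(('far o',[138.2,138.4,138.4,137.9]),('far i',[144.3,144.8,144.6,144.6]),('near i',[265.3,265.2,265,264.3]),('near o',[273,272.2,272.3,272.2])):
    P=onz(c,list(zip(q,v)),.1)[:,:2]*1e3;k=np.polyfit(P[:,1],P[:,0],1);print(n,np.degrees(np.arctan(-k[0])),np.polyval(k,100))
```

```text
in 2.403258551523317 40.412981913394255
out 2.3318646381727617 26.042191283553933
far o 2.4766892474073745 760.3307379262199
far i 1.7969766954041644 740.9311927750975
near i 2.6886174146809574 399.303434163203
near o 2.304435858730427 379.340558723509
```

Emit:
apply_moves --rows "0 -0.32 -0.264 0.2 0;0 -0.32 -0.264 0.4 0;0 -0.32 -0.264 0.55 0;0 -0.32 -0.264 0.665 0;0 -0.32 -0.264 0.7 0;0 -0.32 -0.264 0.7 0;0 -0.32 -0.264 0.7 0"

```text
clock: 8.15
position: [0.4625, -0.2425, 0.053]
orientation: [0.788, 0.616, -0.0, -0.001]
wrist_force: [0.6, 0.5, 0.6]
grip_width: 0.0855
gripper_force: 0.0
```

Run:
```python
from h import *
st();print(go(.4617,-.2423,.0215,76))
```

```text
8.15 [ 0.4625 -0.2425  0.053 ] 76.09 F [0.6 0.5 0.6] w 0.0855 0.0
[-0.    -0.003  0.126  0.001]
```

Emit:
apply_moves --rows "0 0 0 0.06 0;0 0 0 0.1 0;0 0 0 0.12 0;0 0 0 0.12 0;0.1 0 0 0.12 0;0.4 0 0 0.12 0;0.4 0 0 0.12 0;0.4 0 0 0.12 0" --newtons 45

```text
clock: 8.95
position: [0.463, -0.2429, 0.0242]
orientation: [0.787, 0.616, 0.0, 0.001]
wrist_force: [0.5, 0.8, 4.1]
grip_width: 0.0645
gripper_force: 50.8
```

Run:
```python
from h import *
st()
```

```text
8.95 [ 0.463  -0.2429  0.0242] 76.11 F [0.5 0.8 4.1] w 0.0645 50.8
```

Emit:
apply_moves --rows "0.4 0 0 -0.08 0;0.4 0 0 -0.25 0;0.4 0 0 -0.45 0;0.4 0.15 0.03 -0.6 -0.04;0.4 0.32 0.07 -0.66 -0.09;0.4 0.5 0.1 -0.66 -0.14;0.4 0.68 0.14 -0.66 -0.18;0.4 0.8 0.16 -0.66 -0.18;0.4 0.8 0.16 -0.66 -0.18"

```text
clock: 9.85
position: [0.5501, -0.0543, 0.1874]
orientation: [0.691, 0.723, 0.0, -0.001]
wrist_force: [-0.3, 0.0, -1.5]
grip_width: 0.0645
gripper_force: 50.5
```

Run:
```python
from h import *
st();print(go(.6248,.1014,.12,92.35))
```

```text
9.85 [ 0.5501 -0.0543  0.1874] 92.59 F [-0.3  0.  -1.5] w 0.0645 50.5
[0.608 0.327 0.27  0.003]
```

Emit:
apply_moves --rows "0.4 0.15 0.08 0 0;0.4 0.32 0.17 0 0;0.4 0.48 0.26 0 0;0.4 0.608 0.327 0.05 0.002;0.4 0.608 0.327 0.15 0.002;0.4 0.608 0.327 0.25 0.002;0.4 0.608 0.327 0.25 0.002;0.4 0.608 0.327 0.25 0.002"

```text
clock: 10.65
position: [0.6245, 0.0964, 0.1254]
orientation: [0.694, 0.72, -0.001, -0.0]
wrist_force: [-0.6, 0.4, -0.7]
grip_width: 0.0651
gripper_force: 50.6
```

Run:
```python
from h import *
st();c=cap('wrist','w5.png');cap('top','t5.png');print(go(.6248,.1014,.048,92.35))
im=cv2.imread('pics/w5.png');t=cv2.imread('pics/t5.png')[120:290,140:396]
cv2.imwrite('pics/c5.png',np.vstack([im,cv2.resize(t,None,fx=1.17,fy=1.17)[:, :].copy() if 0 else cv2.copyMakeBorder(t,0,0,0,640-256,cv2.BORDER_CONSTANT)]))
```

```text
10.65 [0.6245 0.0964 0.1254] 92.08 F [-0.6  0.4 -0.7] w 0.0651 50.6
[ 0.02  -0.003  0.319 -0.003]
```

View pics/c5.png

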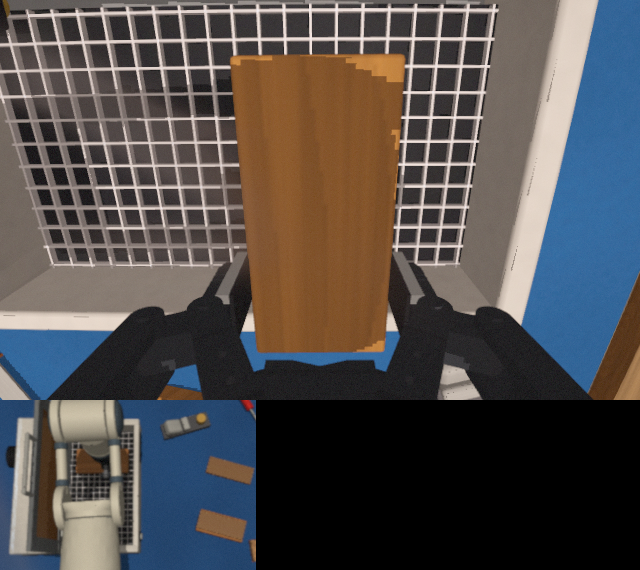

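The wrist view shows the blank (x 232–404, rows 55–350) parallel to the honeycomb grid above the right part of the bed. I lower it.

Emit:
apply_moves --rows "0.4 0.014 -0.002 0 -0.002;0.4 0.014 -0.002 0 -0.002;0.4 0.014 -0.002 0.1 -0.002;0.4 0.014 -0.002 0.2 -0.002;0.4 0.014 -0.002 0.26 -0.002;0.4 0.014 -0.002 0.28 -0.002;0.4 0.014 -0.002 0.28 -0.002"

```text
clock: 11.45
position: [0.624, 0.1006, 0.0554]
orientation: [0.693, 0.721, -0.0, -0.0]
wrist_force: [-0.7, 0.2, -1.4]
grip_width: 0.0645
gripper_force: 50.6
```

Run:
```python
from h import *
st();print(go(.6248,.1014,.0465,92.35))
```

```text
11.45 [0.624  0.1006 0.0554] 92.3 F [-0.7  0.2 -1.4] w 0.0645 50.6
[ 0.003  0.003  0.036 -0.001]
```

Emit:
apply_moves --rows "0.4 0 0 0.016 0;0.4 0 0 0.026 0;0.4 0 0 0.032 0;0.4 0 0 0.036 0;0.4 0 0 0.036 0"

```text
clock: 11.95
position: [0.6243, 0.1007, 0.0468]
orientation: [0.693, 0.721, 0.0, -0.0]
wrist_force: [0.0, -0.9, -1.8]
grip_width: 0.0645
gripper_force: 50.6
```

Run:
```python
from h import *
st();cap('wrist');st()
```

```text
11.95 [0.6243 0.1007 0.0468] 92.31 F [ 0.  -0.9 -1.8] w 0.0645 50.6
12.0 [0.6243 0.1006 0.0469] 92.31 F [-0.7  0.4 -2.5] w 0.0647 50.6
```

Emit:
apply_moves --rows "0.4 0 0 0.003 0;0.4 0 0 0.005 0;0.4 0 0 0.005 0;0.1 0 0 0.005 0;0.05 0 0 0.005 0;0 0 0 0 0;0 0 0 -0.1 0;0 0 0 -0.3 0;0 0 0 -0.5 0;0 0 0 -0.6 0"

```text
clock: 13.0
position: [0.6255, 0.1008, 0.2029]
orientation: [0.693, 0.721, 0.003, 0.002]
wrist_force: [0.0, -0.1, 0.2]
grip_width: 0.0852
gripper_force: 0.0
```

Run:
```python
from h import *
st();c=cap('wrist','w6.png');im=c['img'];hsv=cv2.cvtColor(im,cv2.COLOR_RGB2HSV)
nb=(hsv[:,:,0]<30)&(hsv[:,:,1]>90)
for r in rects(c,nb,.063,2000): print(*r)
print(go(.5452,-.1807,.23,76.1))
```

```text
13.0 [0.6255 0.1008 0.2029] 92.3 F [ 0.  -0.1  0.2] w 0.0852 0.0
[623. 308.] [962.5 -49.5 283.   72.  -68.2]
[317. 150.] [624.2 127.7 139.2  66.1 -87.1]
[-1.112 -0.369 -0.099  0.18 ]
```

Emit:
apply_moves --rows "0 -0.2 -0.07 -0.1 0.03;0 -0.4 -0.14 -0.1 0.06;0 -0.6 -0.21 -0.1 0.1;0 -0.8 -0.28 -0.1 0.14;0 -1 -0.35 -0.1 0.18;0 -1 -0.369 -0.1 0.18;0 -1 -0.369 -0.1 0.18"

```text
clock: 13.75
position: [0.5409, -0.1558, 0.2216]
orientation: [0.789, 0.615, -0.0, 0.0]
wrist_force: [0.6, -0.0, -0.7]
grip_width: 0.0857
gripper_force: 0.0
```

Run:
```python
from h import *
st();c=cap('wrist','w7.png');im=c['img'];hsv=cv2.cvtColor(im,cv2.COLOR_RGB2HSV)
nb=(hsv[:,:,0]<30)&(hsv[:,:,1]>60)
for z in(.01,.018,.023):
  for r in rects(c,nb,z,2000): print(z,*r)
p=proj(c,[(.468,-.218,.023),(.639,-.241,.01)]).round();print(p)
x,y=p[0].astype(int)
g=im[:,:,0].astype(int)
print(x-45)
for r in(y-20,y,y+20):print(r,[int(v) for v in g[r,x-45:x+45]])
print([int(v) for v in g[y-75:y-45,x]],y-75)
```

```text
13.75 [ 0.5409 -0.1558  0.2216] 75.84 F [ 0.6 -0.  -0.7] w 0.0857 0.0
0.01 [262. 330.] [ 406.7 -362.3  126.3   74.7  -80.3]
0.01 [274. 226.] [ 468.2 -218.4  147.8   67.6   76.2]
0.01 [414. 210.] [ 639.  -240.   139.    54.4   76.1]
0.018 [262. 330.] [ 410.2 -355.8  123.5   73.1  -80.3]
0.018 [274. 226.] [ 470.3 -215.2  144.5   66.    76.2]
0.018 [414. 210.] [ 637.2 -236.3  135.9   53.2   76.1]
0.023 [262. 330.] [ 412.4 -351.7  121.7   72.   -80.3]
0.023 [274. 226.] [ 471.6 -213.2  142.4   65.1   76.2]
0.023 [414. 210.] [ 636.2 -234.   133.9   52.4   76.1]
[[272. 235.]
 [414. 215.]]
227
215 [76, 78, 75, 75, 77, 78, 81, 78, 78, 79, 79, 85, 84, 83, 86, 86, 84, 86, 122, 187, 206, 206, 201, 179, 181, 180, 180, 180, 180, 179, 180, 180, 179, 179, 181, 181, 181, 180, 181, 180, 181, 182, 182, 181, 182, 182, 182, 182, 182, 182, 182, 183, 183, 183, 183, 184, 183, 183, 184, 184, 185, 185, 185, 185, 184, 184, 185, 176, 148, 192, 191, 199, 199, 169, 96, 72, 71, 74, 71, 69, 70, 68, 68, 67, 70, 64, 59, 66, 65, 66]
235 [84, 84, 83, 82, 83, 81, 85, 84, 83, 89, 85, 85, 86, 85, 87, 92, 95, 94, 91, 92, 1
[... 196 characters left out ...]
1, 180, 181, 180, 179, 182, 180, 180, 180, 168, 170, 190, 188, 199, 185, 129, 103, 88, 89, 89, 90, 89, 87, 85, 85, 80, 83, 85, 82, 79, 81]
255 [81, 86, 87, 91, 91, 89, 89, 92, 93, 90, 92, 92, 92, 93, 95, 88, 95, 94, 95, 95, 96, 95, 155, 199, 202, 200, 195, 187, 178, 176, 180, 179, 180, 179, 180, 179, 178, 180, 179, 178, 178, 180, 179, 176, 178, 178, 179, 180, 177, 179, 180, 178, 179, 179, 179, 178, 179, 178, 179, 178, 180, 179, 179, 179, 180, 180, 177, 179, 180, 149, 188, 192, 200, 204, 183, 115, 92, 93, 92, 91, 88, 90, 90, 88, 87, 90, 89, 92, 86, 89]
[42, 42, 33, 43, 43, 44, 45, 43, 40, 43, 44, 74, 107, 116, 110, 111, 123, 125, 125, 126, 122, 123, 125, 124, 124, 126, 124, 125, 125, 127] 160
```

View pics/w7.png

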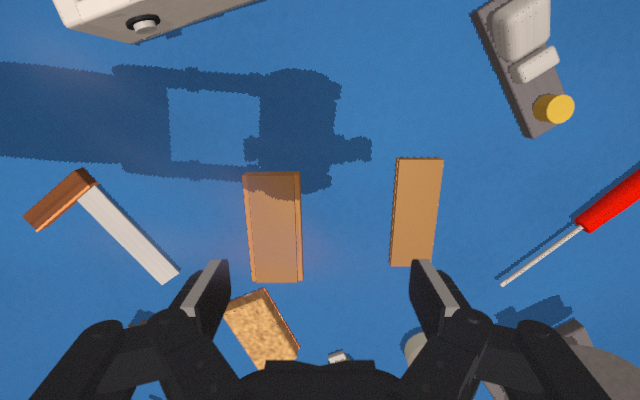

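The picture shows the spacer on the lower blank at x 249–296, rows 173–283, still square, and the pile of two at (414,212), lined up.

Run:
```python
from h import *
st();c=capture('wrist');im=c['img'];g=im[:,:,0].astype(int)
print([int(v) for v in g[275:292,275]])
L=onz(c,[(249.4,215),(251.6,235),(254,255)],.023)[:,:2]*1e3
Rr=onz(c,[(295,215),(295.6,235),(296.2,255)],.023)[:,:2]*1e3
for w in(L[0]-L[2],Rr[0]-Rr[2]):print(np.degrees(np.arctan2(w[1],w[0])))
a=np.radians(76);x=np.array([np.sin(a),-np.cos(a)]);y=np.array([np.cos(a),np.sin(a)])
print(L@x,Rr@x,'exp len ends',np.array([468.1,-218.1])@y)
print((onz(c,[(275,174),(275,177),(275,282.5)],.023)[:,:2]*1e3)@y)
xc=((L@x).mean()+(Rr@x).mean())/2
p=xc*x+(np.array([468.1,-218.1])@y)*y;print(p,go(p[0]/1e3,p[1]/1e3,.045,76))
```

```text
13.8 [ 0.5417 -0.154   0.2216] 75.95 F [ 0.8  0.5 -0.7] w 0.0853 0.0
[182, 184, 182, 184, 182, 184, 184, 182, 186, 139, 73, 71, 68, 69, 64, 66, 64]
77.99699561677825
76.14980546410683
[482.17892935 482.96098583 484.00666379] [535.33803157 535.40780353 535.47498764] exp len ends -98.37785857059038
[ -21.97834006  -25.43030157 -162.47358703]
[ 470.30189732 -218.64899466] [-0.325 -0.216  0.706  0.001]
```

Emit:
apply_moves --rows "0.1 -0.33 -0.222 0.15 0;0.2 -0.33 -0.222 0.35 0;0.3 -0.33 -0.222 0.5 0;0.3 -0.33 -0.222 0.6 0;0.3 -0.33 -0.222 0.7 0;0.3 -0.33 -0.222 0.7 0;0.3 -0.33 -0.222 0.7 0;0.3 -0.33 -0.222 0.7 0" --newtons 35

```text
clock: 14.65
position: [0.4703, -0.2196, 0.0494]
orientation: [0.787, 0.617, 0.001, 0.002]
wrist_force: [0.4, -0.9, 0.8]
grip_width: 0.0596
gripper_force: 0.0
```

Run:
```python
from h import *
st();print(go(.4683,-.2182,.0172,76.1))
c=cap('wrist','w8.png');im=c['img'];g=im[:,:,0].astype(int)
p=proj(c,[(.468+.24*.03,-.218+.97*.03,.023)]).round().astype(int)[0];x,y=p;print(p,x-60)
print([int(v) for v in g[y,x-60:x+60]])
st()
```

```text
14.65 [ 0.4703 -0.2196  0.0494] 76.19 F [ 0.4 -0.9  0.8] w 0.0596 0.0
[ 0.004 -0.01   0.129  0.001]
[314 190] 254
[63, 60, 59, 63, 79, 143, 150, 154, 155, 155, 155, 155, 151, 150, 148, 149, 126, 133, 131, 132, 131, 134, 133, 131, 133, 135, 133, 134, 135, 135, 134, 133, 134, 133, 136, 133, 137, 135, 136, 136, 133, 132, 133, 134, 132, 134, 134, 136, 133, 134, 136, 135, 133, 133, 136, 136, 136, 135, 134, 135, 134, 136, 136, 135, 133, 132, 134, 133, 136, 135, 137, 135, 136, 136, 135, 133, 134, 136, 135, 134, 137, 136, 135, 134, 134, 136, 136, 134, 135, 134, 134, 135, 136, 135, 134, 133, 134, 133, 136, 136, 133, 133, 134, 134, 135, 134, 136, 124, 130, 144, 157, 219, 220, 220, 219, 209, 195, 91, 62, 64]
14.7 [ 0.4703 -0.2198  0.0496] 76.17 F [-0.4 -0.8 -0.6] w 0.0598 0.0
```

Emit:
apply_moves --rows "0.3 0.004 -0.005 0.06 0;0.3 0.004 -0.005 0.1 0;0.3 0.004 -0.005 0.12 0;0.3 0.004 -0.005 0.126 0;0.3 0.004 -0.005 0.126 0"

```text
clock: 15.2
position: [0.4673, -0.2183, 0.0148]
orientation: [0.787, 0.616, -0.0, -0.0]
wrist_force: [-0.4, -0.5, 0.5]
grip_width: 0.0597
gripper_force: 0.0
```

Run:
```python
from h import *
st();capture('top');st()
```

```text
15.2 [ 0.4673 -0.2183  0.0148] 76.1 F [-0.4 -0.5  0.5] w 0.0597 0.0
15.25 [ 0.4675 -0.2184  0.0153] 76.1 F [ 0.4 -0.4  0.2] w 0.0599 0.0
```

Emit:
apply_moves --rows "0.3 0 0.004 -0.005 0;0.3 0 0.004 -0.005 0;0.5 0 0.004 -0.005 0;0.5 0 0.004 -0.005 0;0.5 0 0.004 -0.005 0;0.5 0 0.004 -0.005 0"

```text
clock: 15.85
position: [0.469, -0.2189, 0.0175]
orientation: [0.787, 0.616, 0.0, 0.001]
wrist_force: [-0.3, 0.8, 6.3]
grip_width: 0.0498
gripper_force: 36.4
```

Run:
```python
from h import *
st();capture('top');st()
```

```text
15.85 [ 0.469  -0.2189  0.0175] 76.1 F [-0.3  0.8  6.3] w 0.0498 36.4
15.9 [ 0.469  -0.2189  0.0175] 76.11 F [-0.5 -0.1  5.7] w 0.0501 36.4
```

Emit:
apply_moves --rows "0.5 0 0 -0.04 0;0.5 0 0 -0.12 0;0.5 0.01 0.1 -0.2 0;0.5 0.03 0.27 -0.2 0;0.5 0.05 0.45 -0.2 0;0.5 0.077 0.6 -0.2 0;0.5 0.077 0.683 -0.15 0;0.5 0.077 0.683 -0.1 0;0.5 0.077 0.683 -0.1 0;0.5 0.077 0.683 -0.1 0"

```text
clock: 16.9
position: [0.6375, -0.2407, 0.0408]
orientation: [0.788, 0.616, -0.001, -0.001]
wrist_force: [0.2, -0.4, -0.7]
grip_width: 0.0501
gripper_force: 36.5
```

Run:
```python
from h import *
st();print(go(.6394,-.2413,.0185,76.2))
c=cap('wrist','w9.png');im=c['img'];hsv=cv2.cvtColor(im,cv2.COLOR_RGB2HSV)
nb=(hsv[:,:,0]<30)&(hsv[:,:,1]>60)
for r in rects(c,nb,.04,2000): print(*r)
```

```text
16.9 [ 0.6375 -0.2407  0.0408] 76.09 F [ 0.2 -0.4 -0.7] w 0.0501 36.5
[-0.001  0.008  0.089 -0.001]
[ 56. 250.] [ 501.  -208.5  121.9   66.3   76.4]
[319. 234.] [ 638.2 -239.1  143.2   54.6   76.4]
```

Emit:
apply_moves --rows "0.5 0 0.001 0.04 0;0.5 0 0.001 0.08 0;0.5 0 0.001 0.092 0;0.5 0 0.001 0.096 0;0.5 0 0.001 0.096 0;0.5 0 0.001 0.096 0"

```text
clock: 17.55
position: [0.6393, -0.2411, 0.0179]
orientation: [0.787, 0.616, 0.0, 0.0]
wrist_force: [-0.5, 0.4, -0.3]
grip_width: 0.0499
gripper_force: 36.5
```

Run:
```python
from h import *
st();print(go(.6394,-.2413,.0093,76.2))
```

```text
17.55 [ 0.6393 -0.2411  0.0179] 76.11 F [-0.5  0.4 -0.3] w 0.0499 36.5
[-0.001  0.001  0.034 -0.001]
```

Emit:
apply_moves --rows "0.5 0 0 0.016 0;0.5 0 0 0.026 0;0.5 0 0 0.034 0;0.5 0 0 0.034 0;0.28 0 0 0.034 0;0.28 0 0 0.03 0;0.28 0 0 -0.1 0;0.25 0 -0.1 -0.3 0;0.1 0.14 -0.25 -0.5 0;0 0.14 -0.42 -0.7 0"

```text
clock: 18.55
position: [0.5683, -0.1917, 0.1625]
orientation: [0.787, 0.617, 0.0, -0.0]
wrist_force: [0.2, 0.2, 1.3]
grip_width: 0.0852
gripper_force: 0.0
```

Emit:
apply_moves --rows "0 0 0 0 0;0 0 0 0 0;0 0 0 0 0;0 0 0 0 0"

```text
clock: 18.95
position: [0.5683, -0.1932, 0.1593]
orientation: [0.788, 0.616, -0.001, -0.002]
wrist_force: [-1.4, -0.4, -0.5]
grip_width: 0.0853
gripper_force: 0.0
```

Run:
```python
from h import *
st();c=cap('wrist','w10.png');st();im=c['img'];hsv=cv2.cvtColor(im,cv2.COLOR_RGB2HSV)
nb=(hsv[:,:,0]<30)&(hsv[:,:,1]>60)
for z in(.015,.018):
  for r in rects(c,nb,z,2000): print(z,*r)
print(go(.4618,-.2423,.04,76.1))
```

```text
18.95 [ 0.5683 -0.1932  0.1593] 76.09 F [-1.4 -0.4 -0.5] w 0.0853 0.0
19.0 [ 0.5684 -0.1932  0.1594] 76.09 F [ 0.3  0.5 -0.8] w 0.0853 0.0
0.015 [230. 222.] [ 470.8 -215.5  142.5   68.6   76.5]
0.015 [401. 203.] [ 639.4 -236.8  139.9   54.5   76.3]
0.018 [230. 222.] [ 472.  -214.5  141.    67.9   76.5]
0.018 [401. 203.] [ 638.9 -235.5  138.5   53.9   76.3]
[-0.293 -0.365  0.479 -0.   ]
```

Run:
```python
from h import *
c=capture('wrist');im=c['img'];g=im[:,:,0].astype(int);hsv=cv2.cvtColor(im,cv2.COLOR_RGB2HSV)
nb=((hsv[:,:,0]<30)&(hsv[:,:,1]>60)).astype(np.uint8)
for k in cv2.findContours(nb,0,cv2.CHAIN_APPROX_NONE)[0]:
    if cv2.contourArea(k)>2000: print(cv2.approxPolyDP(k,4,True).reshape(-1,2).tolist())
a=np.radians(76.1);x=np.array([np.sin(a),-np.cos(a)]);y=np.array([np.cos(a),np.sin(a)])
def corners(cx,cy,w,z): return proj(c,[np.r_[np.array([cx,cy])+sx*w/2*x+sy*70*y,z]/1e3 for sx,sy in((-1,1),(1,1),(1,-1),(-1,-1))]).round(1).tolist()
print(corners(639.2,-241,52,15),corners(639.2,-241,52,10),corners(639.2,-241,52,0));print(corners(468.3,-218.2,66,18),corners(468.3,-218.2,66,0))
c=capture('top')
hsv=cv2.cvtColor(c['img'],cv2.COLOR_RGB2HSV);nb=(hsv[:,:,0]<30)&(hsv[:,:,1]>60)
nb[:, :290]=0; nb[:,435:]=0; nb[:120]=0; nb[290:]=0
for r in rects(c,nb,.015): print(*r)
```

```text
[[191, 159], [186, 164], [202, 270], [211, 259], [222, 259], [228, 264], [231, 289], [264, 289], [258, 158]]
[[381, 137], [370, 269], [410, 272], [411, 261], [423, 255], [436, 138]]
[[378.8, 141.5], [435.9, 141.7], [420.1, 275.5], [370.7, 275.5]] [[377.9, 140.7], [434.0, 140.9], [418.7, 272.9], [370.0, 272.9]] [[376.1, 139.2], [430.4, 139.3], [416.0, 267.9], [368.6, 268.0]]
[[184.4, 162.6], [255.8, 162.6], [264.3, 292.4], [202.5, 292.0]] [[191.9, 158.7], [259.3, 158.6], [267.0, 282.7], [208.1, 282.4]]
[409. 268.] [ 407.4 -358.5  112.6   61.6  -80.5]
[354. 242.] [ 477.1 -194.7   95.7   61.7   75.3]
```

Emit:
apply_moves --rows "0 -0.293 -0.365 0 0;0 -0.293 -0.365 0.1 0;0 -0.293 -0.365 0.25 0;0 -0.293 -0.365 0.4 0;0 -0.293 -0.365 0.47 0;0 -0.293 -0.365 0.53 0;0 -0.293 -0.365 0.53 0;0 -0.293 -0.365 0.53 0"

```text
clock: 19.9
position: [0.463, -0.2425, 0.0297]
orientation: [0.787, 0.616, 0.0, 0.0]
wrist_force: [-0.1, -1.0, 0.8]
grip_width: 0.0851
gripper_force: 0.0
```

Run:
```python
from h import *
st();print(go(.4618,-.2423,.003,76.1))
c=cap('wrist','w11.png');im=c['img'];g=im[:,:,0].astype(int)
p=proj(c,[(.468+.24*.03,-.218+.97*.03,.018)]).round().astype(int)[0];x,y=p;print(p,x-70)
print([int(v) for v in g[y,x-70:x-45]],x+45,[int(v) for v in g[y,x+45:x+70]])
```

```text
19.9 [ 0.463  -0.2425  0.0297] 76.12 F [-0.1 -1.   0.8] w 0.0851 0.0
[-0.001 -0.005  0.107  0.   ]
[316 152] 246
[50, 48, 50, 44, 48, 80, 141, 148, 155, 156, 157, 156, 156, 154, 151, 148, 147, 146, 148, 147, 147, 146, 144, 147, 146] 361 [144, 145, 148, 145, 145, 140, 140, 141, 139, 139, 141, 138, 137, 141, 144, 145, 148, 147, 148, 148, 140, 132, 91, 53, 51]
```

Emit:
apply_moves --rows "0 0 0 0.05 0;0 0 0 0.09 0;0 0 0 0.105 0;0 0 0 0.105 0;0.1 0 0 0.105 0;0.4 0 0 0.105 0;0.4 0 0 0.105 0;0.4 0 0 0.105 0" --newtons 45

```text
clock: 20.75
position: [0.463, -0.2426, 0.0037]
orientation: [0.787, 0.616, 0.0, 0.001]
wrist_force: [-0.8, -0.0, 3.4]
grip_width: 0.0645
gripper_force: 50.8
```

Run:
```python
from h import *
st()
```

```text
20.75 [ 0.463  -0.2426  0.0037] 76.11 F [-0.8 -0.   3.4] w 0.0645 50.8
```

Emit:
apply_moves --rows "0.4 0 0 -0.08 0;0.4 0 0 -0.25 0;0.4 0 0 -0.45 0;0.4 0.15 -0.02 -0.65 -0.04;0.4 0.32 -0.04 -0.74 -0.09;0.4 0.5 -0.06 -0.74 -0.14;0.4 0.68 -0.08 -0.74 -0.18;0.4 0.8 -0.1 -0.74 -0.18;0.4 0.8 -0.1 -0.74 -0.18"

```text
clock: 21.65
position: [0.4863, -0.0386, 0.1877]
orientation: [0.691, 0.723, 0.0, -0.001]
wrist_force: [0.3, -0.4, -1.6]
grip_width: 0.0647
gripper_force: 50.5
```

Run:
```python
from h import *
st();print(go(.5149,.0969,.12,92.35))
```

```text
21.65 [ 0.4863 -0.0386  0.1877] 92.59 F [ 0.3 -0.4 -1.6] w 0.0647 50.5
[0.536 0.139 0.271 0.003]
```

Emit:
apply_moves --rows "0.4 0.15 0.04 0 0;0.4 0.32 0.08 0 0;0.4 0.45 0.12 0 0;0.4 0.536 0.139 0.05 0.002;0.4 0.536 0.139 0.15 0.002;0.4 0.536 0.139 0.25 0.002;0.4 0.536 0.139 0.25 0.002;0.4 0.536 0.139 0.25 0.002;0.4 0.536 0.139 0.25 0.002"

```text
clock: 22.55
position: [0.5164, 0.0927, 0.1272]
orientation: [0.694, 0.72, 0.001, 0.001]
wrist_force: [0.2, -0.5, -1.3]
grip_width: 0.0646
gripper_force: 50.5
```

Run:
```python
from h import *
st();print(go(.5149,.0969,.058,92.35))
```

```text
22.55 [0.5164 0.0927 0.1272] 92.08 F [ 0.2 -0.5 -1.3] w 0.0646 50.5
[ 0.017 -0.006  0.277 -0.003]
```

Emit:
apply_moves --rows "0.4 0.014 -0.004 0 -0.002;0.4 0.014 -0.004 0 -0.002;0.4 0.014 -0.004 0.1 -0.002;0.4 0.014 -0.004 0.2 -0.002;0.4 0.014 -0.004 0.25 -0.002;0.4 0.014 -0.004 0.275 -0.002;0.4 0.014 -0.004 0.275 -0.002;0.4 0.014 -0.004 0.275 -0.002"

```text
clock: 23.35
position: [0.5152, 0.0967, 0.0579]
orientation: [0.693, 0.721, 0.001, 0.001]
wrist_force: [0.7, 0.2, -2.3]
grip_width: 0.065
gripper_force: 50.5
```

Run:
```python
from h import *
st();print(go(.5149,.0969,.0483,92.35))
```

```text
23.35 [0.5152 0.0967 0.0579] 92.31 F [ 0.7  0.2 -2.3] w 0.065 50.5
[ 0.001 -0.001  0.038 -0.   ]
```

Time for lowering, release and retreat (the first blank needed about 1 mm more than measured).

Emit:
apply_moves --rows "0.4 0 0 0.018 0;0.4 0 0 0.03 0;0.4 0 0 0.036 0;0.4 0 0 0.039 0;0.4 0 0 0.039 0;0.1 0 0 0.039 0;0.05 0 0 0.039 0;0 0 0 0.034 0;0 0 0 -0.1 0;0 0 0 -0.3 0"

```text
clock: 24.35
position: [0.5123, 0.0963, 0.1286]
orientation: [0.693, 0.721, -0.003, -0.003]
wrist_force: [1.8, -0.1, 0.7]
grip_width: 0.0855
gripper_force: 0.0
```

Emit:
apply_moves --rows "0 -0.1 0 -0.2 0;0 -0.2 0.1 -0.3 0;0 -0.2 0.15 -0.4 0;0 -0.2 0.15 -0.45 0;0 -0.2 0.15 -0.45 0"

```text
clock: 24.85
position: [0.5544, 0.0483, 0.2459]
orientation: [0.693, 0.721, 0.001, 0.001]
wrist_force: [1.3, 0.1, 1.1]
grip_width: 0.0853
gripper_force: 0.0
```

Run:
```python
from h import *
st();c=cap('wrist','w12.png');im=c['img'];hsv=cv2.cvtColor(im,cv2.COLOR_RGB2HSV)
nb=(hsv[:,:,0]<30)&(hsv[:,:,1]>90)
for r in rects(c,nb,.063,1500): print(*r)
# lid handle from side view: saved later
c=cap('side','s12.png');print(proj(c,[(.5645,.2311,.345),(.5645-.065,.2311-.003,.345),(.5645+.065,.2311+.003,.345)]).round(1).tolist())
cv2.imwrite('pics/c12.png',np.vstack([cv2.resize(cv2.imread('pics/w12.png'),None,fx=.6,fy=.6),cv2.resize(cv2.imread('pics/s12.png')[150:330,130:386],(384,270))]))
```

```text
24.85 [0.5544 0.0483 0.2459] 92.31 F [1.3 0.1 1.1] w 0.0853 0.0
[371. 339.] [ 631.9 -169.6   90.3   49.5   76.4]
[624. 318.] [ 947.2 -147.   297.8   77.2  -68.2]
[391.  93.] [622.8 127.1 139.4  68.7 -87.2]
[281.  92.] [514.9 123.4 139.8  66.3 -86.9]
[46. 25.] [293.4 185.8  80.7  46.8 -42. ]
[[242.6, 188.4], [270.1, 198.3], [216.8, 179.0]]
```

View pics/c12.png

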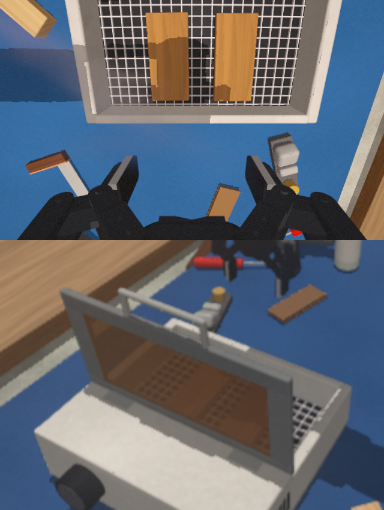

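The picture shows both blanks side by side, square on the honeycomb, with the plane and pile untouched. In the side view the handle bar runs from about (210,184) to (268,207). I fit the lid angle from the side and top views.

Run:
```python
from h import *
O=np.array([.5659,.1961]);t=np.radians(2.35);ex=np.array([np.cos(t),np.sin(t)]);ey=np.array([-np.sin(t),np.cos(t)])
def bar(th,x):
    th=np.radians(th);p=O+x*ex+(.035-.245*np.cos(th)+.006*np.sin(th))*ey
    return [*p,.1+.245*np.sin(th)+.006*np.cos(th)]
c=capture('side');t0=cv2.cvtColor(cv2.imread('pics/top0.png'),cv2.COLOR_BGR2RGB);ct=capture('top')
for th in range(84,102,2):
    print(th,proj(c,[bar(th,x) for x in(-.06,0,.06)]).round(1).tolist(),proj(ct,[bar(th,x) for x in(-.06,0,.06)]).round(1).tolist())
g=c['img'].min(2)
for q in(225,242,258):print(q,[int(v) for v in g[170:225,q]])
g=t0.min(2)
for r in(165,184,205):print(r,[int(v) for v in g[r,152:190]])
```

```text
84 [[273.8, 192.5], [248.8, 183.6], [225.3, 175.2]] [[182.5, 209.4], [183.9, 182.5], [185.3, 156.3]]
86 [[271.2, 194.6], [246.1, 185.6], [222.5, 177.0]] [[178.4, 209.3], [179.9, 182.5], [181.3, 156.3]]
88 [[268.6, 196.9], [243.4, 187.7], [219.7, 179.0]] [[174.4, 209.4], [175.9, 182.5], [177.4, 156.2]]
90 [[266.0, 199.3], [240.7, 190.0], [216.9, 181.2]] [[170.4, 209.4], [171.9, 182.5], [173.5, 156.3]]
92 [[263.4, 201.9], [237.9, 192.4], [214.0, 183.5]] [[166.4, 209.5], [168.0, 182.6], [169.6, 156.3]]
94 [[260.7, 204.6], [235.2, 195.0], [211.2, 185.9]] [[162.5, 209.6], [164.2, 182.7], [165.8, 156.4]]
96 [[258.0, 207.5], [232.4, 197.7], [208.3, 188.5]] [[158.7, 209.7], [160.4, 182.8], [162.1, 156.6]]
98 [[255.3, 210.6], [229.6, 200.6], [205.4, 191.3]] [[154.9, 209.8], [156.7, 183.0], [158.4, 156.8]]
100 [[252.6, 213.8], [226.8, 203.7], [202.5, 194.2]] [[151.3, 210.0], [153.1, 183.2], [154.8, 157.0]]
225 [47, 47, 48, 46, 55, 73, 84, 86, 88, 88, 87, 119, 146, 153, 154, 155, 147, 153, 160, 153, 133, 108, 82, 61, 59, 60, 59, 60, 59, 60, 60, 70, 110, 115, 91, 78, 77, 73, 72, 73, 72, 72, 72, 
[... 360 characters left out ...]
, 58, 59, 58, 59, 58, 59, 58, 58, 58, 58, 57, 58, 58, 122, 157, 156, 143, 120, 117, 90, 142, 182, 191, 169, 139, 120, 113, 113, 109, 114, 94, 75, 77, 77, 74, 73, 73, 73, 73]
165 [39, 38, 43, 78, 149, 184, 202, 203, 187, 182, 182, 172, 155, 147, 144, 133, 123, 144, 174, 163, 118, 81, 84, 102, 91, 65, 50, 50, 45, 45, 37, 36, 38, 37, 32, 33, 31, 33]
184 [24, 32, 89, 158, 210, 218, 208, 201, 191, 189, 172, 153, 147, 144, 133, 131, 155, 178, 162, 107, 77, 83, 101, 92, 63, 51, 48, 48, 37, 34, 35, 36, 34, 32, 27, 32, 20, 24]
205 [76, 139, 190, 217, 222, 207, 188, 183, 181, 169, 153, 144, 138, 129, 134, 168, 177, 157, 102, 84, 104, 103, 86, 62, 50, 50, 47, 36, 35, 34, 30, 32, 38, 30, 35, 31, 22, 16]
```

Emit:
apply_moves --rows "0.5 0 0.07 -0.2 0.1;0.5 0 0.07 -0.4 0.2;0.5 0 0.07 -0.58 0.3;0.5 0.1 0.07 -0.58 0.4;0.5 0.25 0.07 -0.58 0.5;0.5 0.4 0.07 -0.58 0.6;0.5 0.55 0.07 -0.58 0.7;0.5 0.7 0.07 -0.58 0.8;0.5 0.788 0.07 -0.58 0.9;0.5 0.788 0.07 -0.58 1" --newtons 20

```text
clock: 26.05
position: [0.5625, 0.2492, 0.3867]
orientation: [0.998, 0.055, -0.002, 0.0]
wrist_force: [-0.3, -0.4, -0.3]
grip_width: 0.0424
gripper_force: 0.0
```

Run:
```python
from h import *
st();print(go(.5639,.2457,.33,2.35),read_state()['joint_pos'].round(2))
```

```text
26.05 [0.5625 0.2492 0.3867] 6.29 F [-0.3 -0.4 -0.3] w 0.0424 0.0
[0.005 0.014 0.227 0.044] [0.36 0.24 0.78 0.   2.12 1.82]
```

Emit:
apply_moves --rows "0.5 0.004 0.01 0 0.044;0.5 0.004 0.01 0.04 0.044;0.5 0.004 0.01 0.07 0.044;0.5 0.004 0.01 0.07 0.044;0.5 0.004 0.01 0.07 0.044"

```text
clock: 26.55
position: [0.5645, 0.2433, 0.3709]
orientation: [1.0, 0.021, -0.001, 0.0]
wrist_force: [-0.2, 0.3, 0.6]
grip_width: 0.0424
gripper_force: 0.0
```

Run:
```python
from h import *
st();print(go(.5639,.2457,.33,2.35))
c=cap('wrist','w13.png');im=c['img'];g=im.min(2)
for y in(.23,.2457,.26):print(proj(c,[(.6139,y,.3446)]).round(1).tolist())
p=proj(c,[(.6139,.2457,.3446)]).round().astype(int)[0];x,y=p
print(y,x-70,[int(v) for v in g[y,x-70:x+70]])
```

```text
26.55 [0.5645 0.2433 0.3709] 2.42 F [-0.2  0.3  0.6] w 0.0424 0.0
[-0.002 -0.01   0.164  0.001]
[[348.6, 158.6]]
[[319.7, 157.3]]
[[293.3, 156.2]]
157 250 [134, 135, 134, 136, 134, 135, 136, 135, 135, 133, 135, 138, 135, 136, 137, 137, 133, 137, 135, 135, 136, 137, 136, 136, 134, 134, 136, 132, 134, 135, 135, 132, 135, 134, 134, 136, 138, 135, 136, 135, 138, 133, 135, 136, 135, 136, 134, 113, 131, 144, 151, 155, 162, 166, 169, 174, 173, 172, 167, 162, 159, 155, 151, 141, 123, 118, 89, 87, 84, 83, 78, 65, 59, 35, 18, 17, 43, 83, 78, 49, 47, 134, 45, 28, 29, 22, 22, 33, 28, 30, 32, 58, 128, 39, 47, 52, 48, 48, 49, 46, 50, 51, 96, 197, 51, 49, 52, 48, 48, 47, 48, 50, 46, 97, 198, 52, 48, 44, 47, 48, 48, 43, 51, 51, 116, 193, 43, 49, 46, 47, 45, 42, 47, 49, 59, 127, 193, 49, 44, 48]
```

Emit:
apply_moves --rows "0.5 -0.002 -0.035 0 0;0.5 -0.002 -0.035 0.05 0;0.5 -0.002 -0.035 0.1 0;0.5 -0.002 -0.035 0.14 0;0.5 -0.002 -0.035 0.155 0;0.5 -0.002 -0.035 0.155 0;0.5 -0.002 -0.035 0.155 0"

```text
clock: 27.3
position: [0.564, 0.2521, 0.3336]
orientation: [1.0, 0.021, 0.0, -0.0]
wrist_force: [-0.7, 0.8, 1.2]
grip_width: 0.0424
gripper_force: 0.0
```

Run:
```python
from h import *
st();c=cap('wrist','w14.png');g=c['img'].min(2);st()
p=proj(c,[(.6139,.2525,.3441),(.6139,.2625,.3441)]);print(p)
x,y=p[0].round().astype(int);print(x-30,[int(v) for v in g[y,x-30:x+30]])
```

```text
27.3 [0.564  0.2521 0.3336] 2.4 F [-0.7  0.8  1.2] w 0.0424 0.0
27.35 [0.564  0.2521 0.3338] 2.4 F [0.7 0.8 0.7] w 0.0428 0.0
[[324.43642843 173.0437107 ]
 [301.22169225 172.07884034]]
294 [128, 130, 129, 131, 131, 131, 130, 130, 132, 132, 129, 131, 132, 131, 129, 132, 131, 107, 108, 125, 139, 141, 146, 153, 158, 158, 164, 165, 169, 170, 168, 166, 166, 158, 157, 154, 152, 147, 136, 125, 89, 79, 71, 80, 176, 117, 43, 45, 48, 47, 44, 43, 44, 47, 49, 90, 192, 47, 41, 42]
```

Emit:
apply_moves --rows "0.5 0 -0.003 0.008 0;0.5 0 -0.003 0.016 0;0.9 0 -0.003 0.016 0;1 0 -0.003 0.016 0;1 0 -0.003 0.016 0;1 0 -0.003 0.016 0;1 0 -0.003 0.016 0" --newtons 25

```text
clock: 28.05
position: [0.5639, 0.2528, 0.3289]
orientation: [1.0, 0.021, -0.0, 0.0]
wrist_force: [-0.7, -0.3, 0.1]
grip_width: 0.0088
gripper_force: 24.4
```

Run:
```python
from h import *
st()
s=read_state();O=np.array([.5659,.1961]);t=np.radians(2.35);ey=np.array([-np.sin(t),np.cos(t)])
yl=(s['position'][:2]-O)@ey;print('yl',yl)
f=lambda th:(.035-.245*np.cos(th)+.006*np.sin(th),.1+.245*np.sin(th)+.006*np.cos(th))
ths=np.radians(np.arange(60,110,.1));th0=ths[np.argmin([abs(f(a)[0]-yl) for a in ths])];print(np.degrees(th0),f(th0), s['position'][2])
y0,z0=f(th0)
seg=[(th0,np.radians(75)),(np.radians(75),np.radians(55)),(np.radians(55),np.radians(37)),(np.radians(37),np.radians(20)),(np.radians(20),np.radians(7)),(np.radians(7),0)]
for a,b in seg:
    A=f(a);print(round(np.degrees(a)),'; '.join('1 0 %.3f %.3f 0'%((A[0]-f(q)[0])/.25,(A[1]-f(q)[1])/.25) for q in np.linspace(a,b,11)[1:]))
```

```text
28.05 [0.5639 0.2528 0.3289] 2.4 F [-0.7 -0.3  0.1] w 0.0088 24.4
yl 0.05669276385909828
93.70000000000047 (np.float64(0.05679790923160977), np.float64(0.34410213262716594)) 0.3289233578960795
94 1 0 0.032 -0.002 0; 1 0 0.064 -0.004 0; 1 0 0.096 -0.004 0; 1 0 0.128 -0.003 0; 1 0 0.160 -0.001 0; 1 0 0.192 0.002 0; 1 0 0.223 0.006 0; 1 0 0.255 0.011 0; 1 0 0.286 0.017 0; 1 0 0.318 0.024 0
75 1 0 0.033 0.009 0; 1 0 0.066 0.018 0; 1 0 0.098 0.029 0; 1 0 0.130 0.041 0; 1 0 0.162 0.054 0; 1 0 0.193 0.069 0; 1 0 0.224 0.084 0; 1 0 0.254 0.100 0; 1 0 0.283 0.118 0; 1 0 0.312 0.136 0
55 1 0 0.025 0.017 0; 1 0 0.050 0.036 0; 1 0 0.074 0.055 0; 1 0 0.098 0.074 0; 1 0 0.121 0.095 0; 1 0 0.143 0.116 0; 1 0 0.165 0.138 0; 1 0 0.186 0.161 0; 1 0 0.206 0.184 0; 1 0 0.226 0.208 0
37 1 0 0.018 0.023 0; 1 0 0.035 0.047 0; 1 0 0.051 0.071 0; 1 0 0.067 0.095 0; 1 0 0.082 0.120 0; 1 0 0.096 0.146 0; 1 0 0.109 0.171 0; 1 0 0.122 0.198 0; 1 0 0.133 0.224 0; 1 0 0.144 0.251 0
20 1 0 0.008 0.021 0; 1 0 0.015 0.042 0; 1 0 0.022 0.063 0; 1 0 0.029 0.084 0; 1 0 0.035 0.106 0; 1 0 0.040 0.127 0; 1 0 0.045 0.149 0; 1 0 0.050 0.171 0; 1 0 0.054 0.193 0; 1 0 0.057 0.214 0
7 1 0 0.002 0.012 0; 1 0 0.003 0.024 0; 1 0 0.005 0.036 0; 1 0 0.006 0.048 0; 1 0 0.007 0.059 0; 1 0 0.008 0.071 0; 1 0 0.009 0.083 0; 1 0 0.009 0.095 0; 1 0 0.010 0.107 0; 1 0 0.010 0.119 0
```

Emit:
apply_moves --rows "1 0 0.02 -0.001 0;1 0 0.06 -0.004 0;1 0 0.096 -0.004 0;1 0 0.128 -0.003 0;1 0 0.16 -0.001 0;1 0 0.192 0.002 0;1 0 0.223 0.006 0;1 0 0.255 0.011 0;1 0 0.286 0.017 0;1 0 0.318 0.024 0"

```text
clock: 29.05
position: [0.5672, 0.1726, 0.3226]
orientation: [1.0, 0.021, -0.0, 0.0]
wrist_force: [-1.5, 0.0, 2.3]
grip_width: 0.0089
gripper_force: 25.8
```

Run:
```python
from h import *
st();capture('side');st()
```

```text
29.05 [0.5672 0.1726 0.3226] 2.4 F [-1.5  0.   2.3] w 0.0089 25.8
29.1 [0.5673 0.1713 0.3224] 2.31 F [ 0.4 -1.6  0.2] w 0.0088 25.6
```

Forces are small; I continue the arc.

Emit:
apply_moves --rows "1 0 0.033 0.009 0;1 0 0.066 0.018 0;1 0 0.098 0.029 0;1 0 0.13 0.041 0;1 0 0.162 0.054 0;1 0 0.193 0.069 0;1 0 0.224 0.084 0;1 0 0.254 0.1 0;1 0 0.283 0.118 0;1 0 0.312 0.136 0"

```text
clock: 30.1
position: [0.5705, 0.0947, 0.2884]
orientation: [1.0, 0.021, -0.0, 0.0]
wrist_force: [-0.6, -0.2, -0.9]
grip_width: 0.0091
gripper_force: 25.7
```

Emit:
apply_moves --rows "1 0 0.025 0.017 0;1 0 0.05 0.036 0;1 0 0.074 0.055 0;1 0 0.098 0.074 0;1 0 0.121 0.095 0;1 0 0.143 0.116 0;1 0 0.165 0.138 0;1 0 0.186 0.161 0;1 0 0.206 0.184 0;1 0 0.226 0.208 0"

```text
clock: 31.1
position: [0.5729, 0.0386, 0.2363]
orientation: [1.0, 0.021, -0.0, -0.0]
wrist_force: [0.6, -0.8, -1.2]
grip_width: 0.0092
gripper_force: 25.9
```

Run:
```python
from h import *
st();capture('side');st()
```

```text
31.1 [0.5729 0.0386 0.2363] 2.4 F [ 0.6 -0.8 -1.2] w 0.0092 25.9
31.15 [0.5729 0.0375 0.2351] 2.35 F [ 1.  -4.3 -2.1] w 0.0089 25.8
```

Emit:
apply_moves --rows "1 0 0.018 0.023 0;1 0 0.035 0.047 0;1 0 0.051 0.071 0;1 0 0.067 0.095 0;1 0 0.082 0.12 0;1 0 0.096 0.146 0;1 0 0.109 0.171 0;1 0 0.122 0.198 0;1 0 0.133 0.224 0;1 0 0.144 0.251 0"

```text
clock: 32.15
position: [0.5744, 0.0026, 0.1736]
orientation: [1.0, 0.021, 0.0, 0.0]
wrist_force: [0.1, -4.2, -2.4]
grip_width: 0.0088
gripper_force: 26.0
```

Emit:
apply_moves --rows "1 0 0.008 0.021 0;1 0 0.015 0.042 0;1 0 0.022 0.063 0;1 0 0.029 0.084 0;1 0 0.035 0.106 0;1 0 0.04 0.127 0;1 0 0.045 0.149 0;1 0 0.05 0.171 0;1 0 0.054 0.193 0;1 0 0.057 0.214 0"

```text
clock: 33.15
position: [0.575, -0.0116, 0.1201]
orientation: [1.0, 0.021, -0.0, 0.0]
wrist_force: [-1.2, -5.7, -2.8]
grip_width: 0.0087
gripper_force: 26.6
```

Run:
```python
from h import *
st();capture('side');st()
```

```text
33.15 [ 0.575  -0.0116  0.1201] 2.39 F [-1.2 -5.7 -2.8] w 0.0087 26.6
33.2 [ 0.575  -0.0118  0.1191] 2.38 F [ 1.7 -6.  -3.8] w 0.0088 26.6
```

Emit:
apply_moves --rows "1 0 0 0.012 0;1 0 0 0.024 0;1 0 0 0.036 0;1 0 0 0.048 0;1 0 0 0.059 0;1 0 0 0.071 0;1 0 0 0.083 0;1 0 0 0.095 0;1 0 0 0.104 0;1 0 0 0.11 0"

```text
clock: 34.2
position: [0.5751, -0.0143, 0.0927]
orientation: [1.0, 0.02, 0.0, 0.003]
wrist_force: [0.4, -15.2, -2.4]
grip_width: 0.0091
gripper_force: 27.1
```

Run:
```python
from h import *
st();capture('side');st()
```

```text
34.2 [ 0.5751 -0.0143  0.0927] 2.28 F [  0.4 -15.2  -2.4] w 0.0091 27.1
34.25 [ 0.5751 -0.0143  0.0925] 2.28 F [  1.1 -13.9  -3.1] w 0.009 27.0
```

Emit:
apply_moves --rows "1 0 0.005 0 0;1 0 0.01 0.002 0;1 0 0.01 0.004 0;1 0 0.01 0.006 0;1 0 0.01 0.008 0;1 0 0.01 0.008 0"

```text
clock: 34.85
position: [0.5751, -0.0144, 0.0907]
orientation: [1.0, 0.021, -0.0, 0.001]
wrist_force: [1.2, -7.5, -2.7]
grip_width: 0.0086
gripper_force: 26.9
```

Run:
```python
from h import *
st();capture('side');st()
```

```text
34.85 [ 0.5751 -0.0144  0.0907] 2.38 F [ 1.2 -7.5 -2.7] w 0.0086 26.9
34.9 [ 0.5751 -0.0143  0.0907] 2.38 F [ 0.2 -6.5 -3.1] w 0.0089 26.9
```

Emit:
apply_moves --rows "1 0 0.005 0.003 0;1 0 0.008 0.006 0;1 0 0.008 0.009 0;1 0 0.008 0.012 0;1 0 0.008 0.012 0"

```text
clock: 35.4
position: [0.5751, -0.0146, 0.088]
orientation: [1.0, 0.021, -0.0, -0.001]
wrist_force: [0.0, 5.4, -2.7]
grip_width: 0.0093
gripper_force: 26.8
```

Run:
```python
from h import *
st();capture('side');st()
```

```text
35.4 [ 0.5751 -0.0146  0.088 ] 2.46 F [ 0.   5.4 -2.7] w 0.0093 26.8
35.45 [ 0.5752 -0.0146  0.088 ] 2.46 F [-0.2  5.3 -2.8] w 0.009 26.8
```

Emit:
apply_moves --rows "1 0 -0.002 0.003 0;1 0 -0.002 0.006 0;1 0 -0.002 0.009 0;1 0 -0.002 0.012 0;1 0 -0.002 0.012 0"

```text
clock: 35.95
position: [0.5752, -0.0146, 0.0879]
orientation: [1.0, 0.021, 0.001, -0.0]
wrist_force: [-6.2, 5.2, 8.1]
grip_width: 0.0088
gripper_force: 27.9
```

Run:
```python
from h import *
st();c=cap('side','s15.png');st()
c=cap('wrist','w15.png')
```

```text
35.95 [ 0.5752 -0.0146  0.0879] 2.43 F [-6.2  5.2  8.1] w 0.0088 27.9
36.0 [ 0.5753 -0.0146  0.0879] 2.43 F [-6.5  6.5  9.3] w 0.0088 27.9
```

Emit:
apply_moves --rows "1 0 0 -0.006 0;0.75 0 0 -0.008 0;0.75 0 0 -0.008 0;0.75 0 0 -0.04 0;0.75 0 0 -0.1 0;0.75 0 0 -0.2 0;0.75 0 0 -0.4 0;0.75 -0.3 0.3 -0.6 0;0.75 -0.5 0.5 -0.7 0;0.75 -0.5 0.6 -0.7 0"

```text
clock: 37.05
position: [0.4866, -0.1231, 0.2447]
orientation: [1.0, 0.022, 0.002, 0.001]
wrist_force: [0.5, -1.0, 0.0]
grip_width: 0.0212
gripper_force: 0.0
```

Emit:
apply_moves --rows "0.75 -0.3 0.2 0 0;0.75 -0.5 0.4 0 0;0.75 -0.6 0.6 0 0;0.75 -0.6 0.8 0 0;0.75 -0.6 0.8 0 0;0.75 -0.6 0.8 0 0"

```text
clock: 37.65
position: [0.3435, -0.3326, 0.2423]
orientation: [1.0, 0.018, -0.0, 0.001]
wrist_force: [0.4, 0.5, -0.4]
grip_width: 0.0214
gripper_force: 0.0
```

Run:
```python
from h import *
st();c=cap('top','t16.png')
O=np.array([.5659,.1961]);t=np.radians(2.35);ey=np.array([-np.sin(t),np.cos(t)]);ex=np.array([np.cos(t),np.sin(t)])
print(proj(c,[[*(O-.21*ey+x*ex),.106] for x in(-.065,0,.065)]).round(1).tolist())
hsv=cv2.cvtColor(c['img'],cv2.COLOR_RGB2HSV);nb=(hsv[:,:,0]<30)&(hsv[:,:,1]>60)
nb[:, :300]=0; nb[:,435:]=0; nb[:120]=0; nb[290:]=0
for z in(.015,.024):
  for r in rects(c,nb,z): print(z,*r)
g=c['img'].min(2);print([int(v) for v in g[207,270:310]])
s=cap('side','s16.png');print(proj(s,[[*(O-.21*ey+x*ex),z] for x in(-.06,.06) for z in (.106,.116)]).round(1).tolist())
g=s['img'].min(2)
for q in(0,2):
  p=proj(s,[[*(O-.21*ey+(q-1)*.05*ex),.106]])[0].round().astype(int);print(p,[int(v) for v in g[p[1]-12:p[1]+12,p[0]]])
```

```text
37.65 [ 0.3435 -0.3326  0.2423] 2.05 F [ 0.4  0.5 -0.4] w 0.0214 0.0
[[292.4, 225.5], [292.4, 202.3], [292.5, 179.7]]
0.015 [409. 268.] [ 405.9 -359.5  113.7   64.6  -80.1]
0.015 [369. 189.] [ 639.6 -237.8  141.1   53.9   76.1]
0.024 [409. 268.] [ 405.5 -357.5  112.8   64.1  -80.1]
0.024 [369. 189.] [ 637.5 -236.7  140.    53.5   76.1]
[104, 99, 102, 102, 101, 105, 103, 91, 79, 69, 74, 55, 43, 39, 39, 37, 32, 38, 34, 39, 62, 106, 129, 125, 96, 56, 36, 35, 34, 39, 37, 38, 35, 36, 39, 36, 36, 38, 39, 32]
[[326.6, 219.4], [326.7, 216.6], [289.4, 205.8], [289.3, 203.0]]
[323 218] [54, 56, 55, 57, 56, 55, 56, 56, 56, 60, 141, 155, 134, 100, 66, 56, 56, 75, 129, 153, 155, 143, 125, 117]
[292 207] [55, 56, 56, 57, 57, 57, 57, 58, 58, 86, 148, 150, 121, 85, 59, 58, 58, 58, 59, 57, 59, 94, 115, 117]
```

```bash
python3 -c "
from rig import ctrl
print(ctrl.close_job())"
```

```text
the job is handed in; nothing more can be done
None
```

The job is handed in at about 38 s: both blanks lie square and side by side on the bed, both spacers are on the pile (about 1–3 mm off centre by the last top view), and the lid was lowered gently until fully shut.

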